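# Kit a mould carry tray and shut the dowel cover

## Task

Load the carry tray for the mould change: put the flanged steel guide bush (standing on its flange), the wide flat insert and the two dowel pins into the nests cut for them, wherever those nests sit in the tray. The dowels lie under a sliding cover: slide it aside, lay one dowel flat in each of the two channels, then slide the cover fully shut over them so that they cannot fall out. Leave the plain bronze bush and the narrower, taller insert where they stand on the mat.

Things in the scene. Friction and masses are not known exactly. Their poses are not given: they have to be found in the camera images.
- flanged_bush: loose steel guide bush standing on its flange on the 2 mm thick blue mat, bored through: flange 40 mm across at the bottom, 35 mm tall overall, the barrel above the flange slightly slimmer. Origin: centre of its underside, z up. 0.13 kg. Belongs in bush_nest.
- wide_insert: loose ground steel block, wide and flat, with small bores in its top, 40 (x) x 62 (y) x 22 mm (z). Origin: centre of its underside. About 0.3 kg. Belongs in insert_nest.
- dowel_1: loose ground steel dowel pin lying on the flat blue mat, 10 mm diameter, 45 mm long along its y axis; it does not roll. Origin: centre of its length, at its underside. Belongs in either channel of dowel_nest.
- dowel_2: the second dowel pin, the same as dowel_1; the two are interchangeable, one to each channel.
- bush_nest: fixed grey block 122 (x) x 74 (y) x 20 mm in one of the grey carry tray's three bays (side by side along the blocks' y, 80 mm apart; tray lip lower than the blocks). Round pocket in its top, 48 mm diameter, 10 mm deep, dark floor, 4 mm chamfer. Origin: centre of the block's underside (3 mm above the bench), below the pocket's centre; pocket floor at z = 10 mm, block top at 20 mm.
- insert_nest: fixed grey block as bush_nest, in another bay, but with a rectangular pocket 71 mm (along x) x 49 mm (along y), 10 mm deep, dark floor, 4 mm chamfer. Origin: centre of the underside, below the pocket's centre; pocket floor at z = 10 mm, block top at 20 mm. The insert's long side goes along the nest's x, either way round.
- dowel_nest: fixed grey block as bush_nest, in another bay, with two channels across it for the dowels, each 54 mm (y) x 18 mm (x), 6 mm deep, 2.5 mm chamfer, at x = -47 and -17 mm, y = 0; floor at z = 14 mm. Aluminium rails along x on both sides (59 mm apart, tops at z = 33 mm) guide the sliding cover, which runs to the bare +x end. Origin: centre of the underside, 3 mm above the bench.
- gate (a joint): travel (m) of the steel sliding cover along dowel_nest's +x: 0 = fully shut over both channels (stop), 0.066 = fully open (stop); friction about 1.2 N. Plate 48 (x) x 65 (y) x 3 mm, underside at z = 28 mm of the nest's frame; upright grip fin on its middle, 8 mm thick (x), 32 mm wide (y), top at z = 51 mm, centre at x = travel - 32 mm, y = 0. Starts shut or nearly so.
- bronze_bush: loose look-alike: plain bronze-coloured bush without flange, 30 mm across, 28 mm tall. To be left where it stands. Origin: centre of its underside. (Keep clear of the desk fan right of the mat, 0.4 m tall, within x 0.37 to 0.66, y -0.41 to -0.08, and of the parts chest beyond it, from x = 0.62, y below 0.02: travel round or over them.)
- slim_insert: loose look-alike: ground steel block with small bores, narrower, shorter and taller than the wide one, 28 (x) x 50 (y) x 28 mm (z). To be left where it stands. Origin: centre of its underside.
Not all that is in view belongs to the job. What is shaped like the wide_insert but orange is not meant.

How it is judged (in metres and radians):
At the end, for the whole second after the job is handed in: Flanged bush and wide insert sit upright on their pocket floors (centre within 8 mm, tilt under 0.1 rad); one dowel lies flat in each channel; cover shut to within 6 mm; bronze bush and slim insert within 30 mm of their start; all at rest (horizontal distance between flanged_bush and bush_nest below 0.008 m and z of flanged_bush in the frame of bush_nest between 0.007 and 0.0135 m and angle between each of flanged_bush, wide_insert's own z axis and vertical below 0.1 rad and horizontal distance between wide_insert and insert_nest below 0.008 m and z of wide_insert in the frame of insert_nest between 0.007 and 0.0135 m and y of dowel_1 in the frame of dowel_nest between -0.01 and 0.01 m and z of dowel_1 in the frame of dowel_nest between 0.011 and 0.0225 m and angle between the y axis of each of dowel_1, dowel_2 and the y axis of dowel_nest, either way round below 0.35 rad and y of dowel_2 in the frame of dowel_nest between -0.01 and 0.01 m and z of dowel_2 in the frame of dowel_nest between 0.011 and 0.0225 m and ((x of dowel_1 in the frame of dowel_nest between -0.057 and -0.037 m and x of dowel_2 in the frame of dowel_nest between -0.027 and -0.007 m) or (x of dowel_2 in the frame of dowel_nest between -0.057 and -0.037 m and x of dowel_1 in the frame of dowel_nest between -0.027 and -0.007 m)) and value of joint gate below 0.006 m and distance of each of bronze_bush, slim_insert from where it was at the start of the episode below 0.03 m and linear speed of each of flanged_bush, wide_insert, dowel_1, dowel_2 below 0.02 m/s); the robot touches nothing.
It fails at once if the bronze bush is moved more than 30 mm (distance of bronze_bush from where it was at the start of the episode above 0.03 m).
It fails at once if the slim insert is moved more than 30 mm (distance of slim_insert from where it was at the start of the episode above 0.03 m).
It also fails if it takes over 120 s, if anything falls off the work surface, if the arm or the gripper's body presses on something with over 40 N, if the wrist force passes 120 N, or if a joint passes its speed limit or range.

## Robot

A 6-joint arm with a two-finger parallel gripper is mounted at the origin on the work surface; the furniture and walls round the work are solid. World frame = base frame: x ahead of the robot, y to its left, z up, the work surface at z = 0. Lengths are in m, angles in degrees, forces in N, time in s.
With the tool pointing down it reaches from about 0.4 to 0.825 m from the base axis. Payload 7 kg.
Tool frame: the origin (TCP) lies on the centre line of the jaws, within the pads' length; the fingertips stand 25 mm ahead of it and the grasp point (between the pads) lies 6 mm ahead of it; x points along the fingers, z is the direction in which the jaws open and shut, and the axes are right-handed (so a half turn about x gives the same grasp; the last joint's range is limited). The gripper opens to 88 mm and grips with 3 to 60 N. Pads are 19 mm wide; open, the fingers measure 130 mm over their backs; the gripper's body (78 mm by 193 mm) begins 47 mm behind the grasp point.
Start: joints at [-57.748, 20.546, 0.682, 0, -70.136, -16.507], TCP at [0.183, -0.65, 0.252] pointing down, gripper open.
Joint ranges: [-176.03, 176.03], [-82.01, 121.73], [-58.28, 71.71], [-173.87, 95.51], [-174.79, -0.11], [-173.66, 173.66]. Speed limits (degrees/s): [136.94, 136.94, 172.46, 180, 180, 180].

## Interface

Orientations are given as [roll, pitch, yaw] about the fixed x, y, z axes, in that order (R = Rz(yaw) Ry(pitch) Rx(roll)).
In Python, from plant import ctrl gives the robot as it stands. The module is installed in compiled form; this text tells all that it offers.
- The arm moves only by the tool send_rows, never from a script. Its argument "deltas" is a list of rows, each an object of numbers: "dx", "dy", "dz": the shift along the tool's x, y, z in mm; "ax", "ay", "az": the turn, a rotation vector about the tool's x, y, z in units of 5 degrees (1.0 is 5 degrees); "fingers": the opening, from 0 (shut) to 1 (fully open). A call has 1 to 12 rows; each row shifts and turns the commanded pose from where the row before left it, along the tool's axes as they then stand; what a row does not reach is not made up. A row lasts 1/8 s, in which the tool goes at most 62.5 mm and 10.7 degrees, less where a joint would pass 70% of its speed; a pose out of reach is approached as far as the arm can. A call with a gripper value outside its range is refused whole. The fingers move at their own pace and stop on an object; the grip force is fixed at half the most. Time passes only in rows, so rows that do not move let the fingers close. It gives the time, the measured TCP pose, the force and the opening at its end, in the units of the state.
- ctrl.get_obs(): the state, without advancing time (a new reading comes with each control period).
- ctrl.snapshot(name): name is "side" or "top" or "wrist"; returns a dict with "image" (400x640x3 uint8, blue, green, red), "fx", "fy", "cx", "cy" (pixels), "k1" (the pictures are not rectified: a ray, as slopes to the right and down, at radius r is drawn at 1 + k1 r^2 times it, then the intrinsics apply), "R" (3x3) and "t" (3): a world point X has camera coordinates R X + t; the wrist camera has in their place "hand_eye" (4x4, takes a point from camera to tool coordinates, whose origin is the TCP and whose axes are the tool frame's). Camera axes: x right, y down, z forward; pixel columns grow to the right and rows downward; lengths in m; the calibration is good to about 2 mm. A picture is of the moment at which its call begins: read the wrist's pose just before it. There is no depth.
- ctrl.close_job(): hands the job in, once; it reports no verdict.
The state is a dict: "clock": time; "joint_pos": joint angles; "qvel": joint speeds; "tau": joint torques, N m; "tool_pos": TCP position; "orientation": TCP orientation; "force": force on the tool from outside, world axes, zero at the start; "moment": the same for the moment, N m; "opening": finger opening in m.
Only numpy, scipy, OpenCV 4.12 (cv2) and the standard library are available. Lean on these libraries where they do the work, as an engineer would, in place of code of your own. Each camera call takes 0.05 s, during which the arm holds its last target.

## Working session

There is one attempt and no reset: what is moved stays moved. The work goes in short steps, Python scripts to look and compute and a tool call to move; the robot and the scene stay as the last step left them, time stands still between calls to the robot, and variables do not carry over. Pictures are saved under pics/ and viewed, and the job is handed in when it is done.

Besides the shell and the picture viewer there is one more tool, called after "Request:" as name(argument=value, ...), one argument or row to a line, values as JSON. send_rows: Moves the arm, as the interface text tells. Its arguments: {"type":"object","properties":{"deltas":{"type":"array","items":{"type":"object","properties":{"dx":{"type":"number"},"dy":{"type":"number"},"dz":{"type":"number"},"ax":{"type":"number"},"ay":{"type":"number"},"az":{"type":"number"},"fingers":{"type":"number"}}}}},"required":["deltas"]}

```bash
mkdir -p pics; ls; python3 - <<'E'
from plant import ctrl
import cv2
o=ctrl.get_obs(); print(o)
for n in ("side","top","wrist"):
    s=ctrl.snapshot(n); cv2.imwrite(f"pics/{n}0.png",s["image"]); print(n,{k:v for k,v in s.items() if k!="image"})
E
```

```text
pics
{'clock': 0.0, 'joint_pos': array([-5.77480874e+01,  2.05904219e+01,  6.34538022e-01, -2.03526148e-02,
       -7.01330374e+01, -1.65078104e+01]), 'qvel': array([-0.00044393, -0.03104073, -0.08820349,  0.02053262,  0.01370911,
       -0.00694702]), 'tau': array([ 4.02796422e-04, -5.82722926e+01,  2.93061876e+01,  6.99726239e+00,
        7.05403945e-03, -1.89267398e-04]), 'tool_pos': array([ 0.18303461, -0.64926629,  0.25063914]), 'orientation': array([  4.36639417,  89.90904297, 110.10356489]), 'force': array([-0.13206536, -0.54619277,  0.44659707]), 'moment': array([-0.0004284 ,  0.03797401, -0.03267213]), 'opening': 0.08786091749808299}
side {'fx': 473.73208983018003, 'fy': 473.73208983018003, 'cx': 322.02122500974326, 'cy': 201.60840219127664, 'k1': -0.11349776924763735, 'R': array([[-0.99949686,  0.02527425,  0.01916328],
       [-0.00401032,  0.49863098, -0.86680509],
       [-0.03146325, -0.86644582, -0.49827875]]), 't': array([0.45574275, 0.07917953, 1.04887128])}
top {'fx': 369.41321114403735, 'fy': 369.41321114403735, 'cx': 313.6268812727986, 'cy': 196.25288949678966, 'k1': -0.0183616202378161, 'R': array([[ 0.00495125, -0.99973029,  0.02268995],
       [-0.98929779, -0.00820594, -0.1456796 ],
       [ 0.14582651, -0.02172582, -0.98907159]]), 't': array([-0.08155661,  0.44311013,  1.11700563])}
wrist {'fx': 345.5637133191056, 'fy': 345.5637133191056, 'cx': 322.5296634476006, 'cy': 201.0250519121941, 'k1': -0.026175219272490006, 'hand_eye': array([[ 5.21246275e-04, -2.59978010e-01,  9.65614397e-01,
        -1.33312488e-01],
       [-1.04609990e-04, -9.65614537e-01, -2.59977991e-01,
         6.86232121e-02],
       [ 9.99999859e-01,  3.44996467e-05, -5.30519277e-04,
         5.17956398e-05],
       [ 0.00000000e+00,  0.00000000e+00,  0.00000000e+00,
         1.00000000e+00]])}
```

View pics/side0.png

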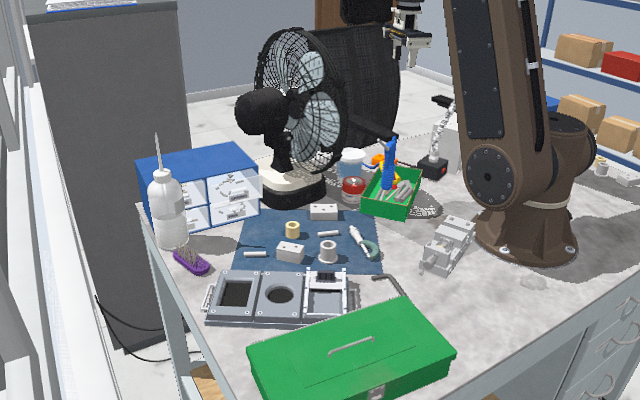

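View pics/top0.png

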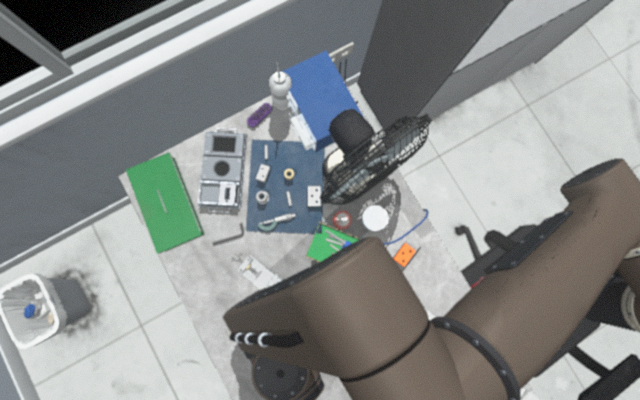

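View pics/wrist0.png

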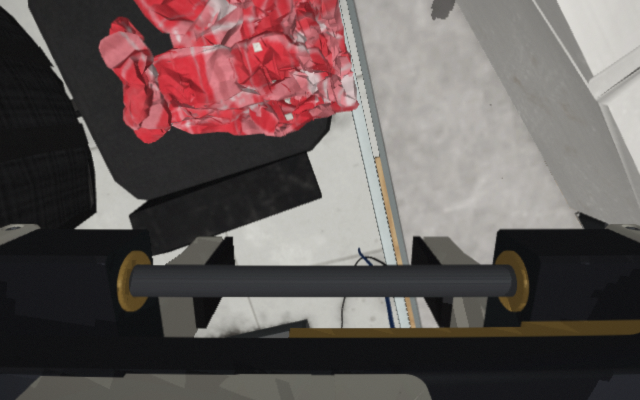

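```bash
python3 - <<'E'
import cv2
a=cv2.imread("pics/top0.png")[110:270,110:350]; cv2.imwrite("pics/topz.png",cv2.resize(a,(780,520),interpolation=cv2.INTER_CUBIC))
a=cv2.imread("pics/side0.png")[190:340,195:435]; cv2.imwrite("pics/sidez.png",cv2.resize(a,(800,500),interpolation=cv2.INTER_CUBIC))
E
```

```text
(no output)
```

View pics/topz.png

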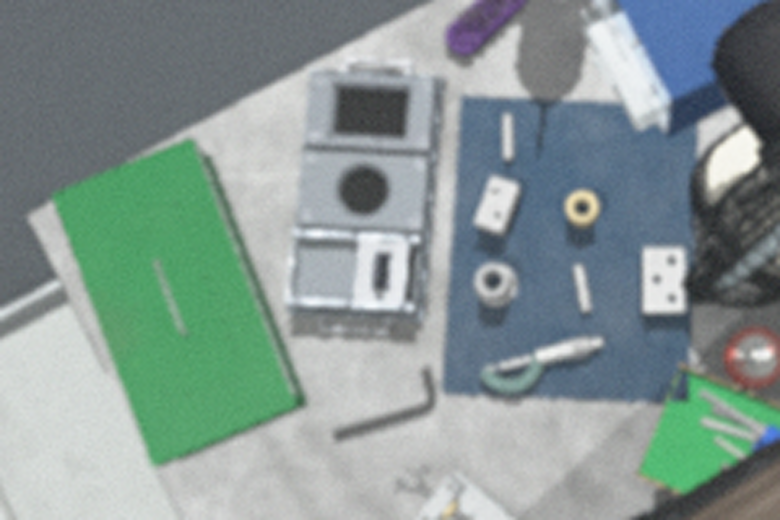

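View pics/sidez.png

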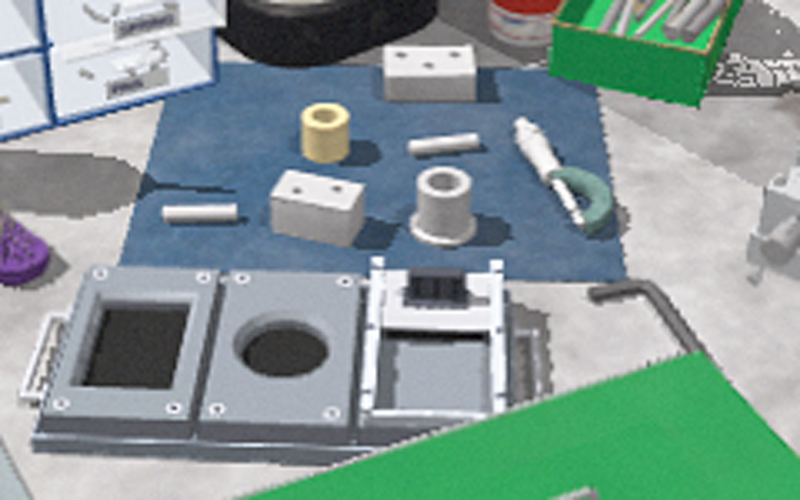

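```bash
cat > h.py <<'E'
import numpy as np, cv2
from scipy.spatial.transform import Rotation as Ro
def tool(o):
    T=np.eye(4); r,p,y=o["orientation"]
    T[:3,:3]=Ro.from_euler("xyz",[r,p,y],degrees=True).as_matrix(); T[:3,3]=o["tool_pos"]; return T
def cam(s,o=None):
    """returns C (world cam centre), Rwc (cam->world)"""
    if "R" in s: R=np.array(s["R"]); return -R.T@np.array(s["t"]), R.T
    M=tool(o)@np.array(s["hand_eye"]); return M[:3,3],M[:3,:3]
def rays(s,uv):
    uv=np.atleast_2d(uv).astype(float)
    d=np.c_[(uv[:,0]-s["cx"])/s["fx"],(uv[:,1]-s["cy"])/s["fy"]]
    x=d.copy()
    for _ in range(20): x=d/(1+s["k1"]*(x**2).sum(1,keepdims=True))
    return np.c_[x,np.ones(len(x))]
def onplane(s,uv,z,o=None):
    C,R=cam(s,o); d=rays(s,uv)@R.T
    return C+d*((z-C[2])/d[:,2])[:,None]
def proj(s,X,o=None):
    C,R=cam(s,o); c=(np.atleast_2d(X)-C)@R; x=c[:,:2]/c[:,2:]; x=x*(1+s["k1"]*(x**2).sum(1,keepdims=True))
    return x*[s["fx"],s["fy"]]+[s["cx"],s["cy"]]
E
python3 - <<'E'
from h import *
import pickle
from plant import ctrl
s=ctrl.snapshot("top"); d=ctrl.snapshot("side")
f=lambda u,v:(u/3.25+110-.35,v/3.25+110-.35)
for n,p,z in [("insN",(371,110),.013),("bushN",(363,190),.013),("fin",(381,273),.054),("slim",(497,205),.03),("wide",(663,279),.024),("flb",(496,281),.037),("bronze",(583,207),.03),("d1",(507,136),.012),("d2",(582,287),.012),
 ("dblk BL",(290,303),.023),("dblk TL",(298,236),.023)]:
    print(n,onplane(s,f(*p),z).round(4))
g=lambda u,v:(u/3.333+195-.35,v/3.333+190-.35)
print("side")
for n,p,z in [("insN",(136,345),.013),("bushN",(286,346),.013),("wide",(430,60),.024),("flb",(443,182),.037),("bronze",(326,113),.03),("slim",(320,188),.03),("d1",(200,212),.012),("d2",(444,144),.012),("fin",(435,272),.054)]:
    print(n,onplane(d,g(*p),z).round(4))
E
```

```text
insN [[0.6162 0.2115 0.013 ]]
bushN [[0.535 0.216 0.013]]
fin [[0.4464 0.1863 0.054 ]]
slim [[0.5176 0.0822 0.03  ]]
wide [[ 0.4474 -0.0789  0.024 ]]
flb [[0.4422 0.0805 0.037 ]]
bronze [[ 0.5164 -0.0009  0.03  ]]
d1 [[0.5913 0.0763 0.012 ]]
d2 [[ 4.407e-01 -3.000e-04  1.200e-02]]
dblk BL [[0.4213 0.2789 0.023 ]]
dblk TL [[0.4867 0.2744 0.023 ]]
side
insN [[0.6178 0.2006 0.013 ]]
bushN [[0.5364 0.2009 0.013 ]]
wide [[ 0.4505 -0.0854  0.024 ]]
flb [[0.4476 0.0802 0.037 ]]
bronze [[ 0.5203 -0.0073  0.03  ]]
slim [[0.5216 0.0768 0.03  ]]
d1 [[0.5949 0.077  0.012 ]]
d2 [[0.4436 0.0016 0.012 ]]
fin [[0.4562 0.1883 0.054 ]]
```

```bash
cat >> h.py <<'E'
def Rdown(jaw_deg, tilt=0):
    """tool x down; tool z (jaw) at jaw_deg in world xy"""
    a=np.radians(jaw_deg); z=np.array([np.cos(a),np.sin(a),0]); x=np.array([0,0,-1.]); y=np.cross(z,x)
    return np.c_[x,y,z]
def rel(o,pos=None,R=None):
    """turn (units of 5deg, tool axes) and shift in tool axes (mm) BEFORE and AFTER turning"""
    T=tool(o); Rn=T[:3,:3]
    if R is None: R=Rn
    rv=np.degrees(Ro.from_matrix(Rn.T@R).as_rotvec())/5
    d=(np.array(pos)-T[:3,3])*1000 if pos is not None else np.zeros(3)
    print("turn",rv.round(3),"| shift first",(Rn.T@d).round(1),"| shift after turn",(R.T@d).round(1), "| world",d.round(1))
def st(o):
    T=tool(o); z=T[:3,2]
    print("t",round(o["clock"],2),"pos",np.round(o["tool_pos"],4),"jaw",round(float(np.degrees(np.arctan2(z[1],z[0]))),2),"xaxis",T[:3,0].round(3),"F",np.round(o["force"],1),"M",np.round(o["moment"],2),"open",round(o["opening"],4),"q",np.round(o["joint_pos"],0))
E
python3 - <<'E'
from h import *
from plant import ctrl
o=ctrl.get_obs(); st(o); print(tool(o)[:3,:3].round(3))
for j in(0,90,180,-90): rel(o,[.5,.1,.5],Rdown(j))
E
```

```text
t 0.25 pos [ 0.1831 -0.6495  0.2511] jaw 105.74 xaxis [-0.     0.001 -1.   ] F [-0.4 -0.4  0.3] M [-0.04 -0.02  0.04] open 0.0875 q [-58.  21.   1.  -0. -70. -17.]
[[-0.    -0.962 -0.271]
 [ 0.001 -0.271  0.962]
 [-1.     0.     0.001]]
turn [ 2.1149e+01  5.0000e-03 -1.0000e-02] | shift first [-248.4 -508.4  635.6] | shift after turn [-248.9  749.5  316.9] | world [316.9 749.5 248.9]
turn [ 3.149e+00  9.000e-03 -3.000e-03] | shift first [-248.4 -508.4  635.6] | shift after turn [-248.9 -316.9  749.5] | world [316.9 749.5 248.9]
turn [-1.4851e+01  9.0000e-03  5.0000e-03] | shift first [-248.4 -508.4  635.6] | shift after turn [-248.9 -749.5 -316.9] | world [316.9 749.5 248.9]
turn [-3.2851e+01  4.0000e-03  1.3000e-02] | shift first [-248.4 -508.4  635.6] | shift after turn [-248.9  316.9 -749.5] | world [316.9 749.5 248.9]
```

Request:
send_rows(
  deltas=[
    {"dx": -35,"ax": 0.5},
    {"dx": -45,"ax": 1},
    {"dx": -45,"ax": 1},
    {"dx": -45,"ax": 0.65},
    {"dx": -45},
    {"dx": -40},
    {"dx": -20},
    {},
  ],
)

```text
validation failed for argument at $.de...
```

Request:
send_rows(
  deltas=[
    {"dx": -35,"dy": 0,"dz": 0,"ax": 0.5,"ay": 0,"az": 0,"fingers": 1},
    {"dx": -45,"dy": 0,"dz": 0,"ax": 1,"ay": 0,"az": 0,"fingers": 1},
    {"dx": -45,"dy": 0,"dz": 0,"ax": 1,"ay": 0,"az": 0,"fingers": 1},
    {"dx": -45,"dy": 0,"dz": 0,"ax": 0.65,"ay": 0,"az": 0,"fingers": 1},
    {"dx": -45,"dy": 0,"dz": 0,"ax": 0,"ay": 0,"az": 0,"fingers": 1},
    {"dx": -40,"dy": 0,"dz": 0,"ax": 0,"ay": 0,"az": 0,"fingers": 1},
    {"dx": -20,"dy": 0,"dz": 0,"ax": 0,"ay": 0,"az": 0,"fingers": 1},
  ],
)

```text
clock: 1.12
tool_pos: [0.1829, -0.6497, 0.5293]
orientation: [-156.3, 89.8, -66.3]
force: [0.1, 0.5, -0.5]
opening: 0.0878
```

Request:
send_rows(
  deltas=[
    {"dx": 0,"dy": -10,"dz": 25,"ax": 0,"ay": 0,"az": 0,"fingers": 1},
    {"dx": 0,"dy": -20,"dz": 45,"ax": 0,"ay": 0,"az": 0,"fingers": 1},
    {"dx": 0,"dy": -20,"dz": 48,"ax": 0,"ay": 0,"az": 0,"fingers": 1},
    {"dx": 0,"dy": -20,"dz": 48,"ax": 0,"ay": 0,"az": 0,"fingers": 1},
    {"dx": 0,"dy": -20,"dz": 48,"ax": 0,"ay": 0,"az": 0,"fingers": 1},
    {"dx": 0,"dy": -20,"dz": 48,"ax": 0,"ay": 0,"az": 0,"fingers": 1},
    {"dx": 0,"dy": -20,"dz": 48,"ax": 0,"ay": 0,"az": 0,"fingers": 1},
    {"dx": 0,"dy": -20,"dz": 48,"ax": 0,"ay": 0,"az": 0,"fingers": 1},
  ],
)

```text
clock: 2.12
tool_pos: [0.3333, -0.2901, 0.5267]
orientation: [-93.9, 90.0, -3.9]
force: [1.8, -0.8, -0.6]
opening: 0.0878
```

Request:
send_rows(
  deltas=[
    {"dx": 0,"dy": -20,"dz": 48,"ax": 0,"ay": 0,"az": 0,"fingers": 1},
    {"dx": 0,"dy": -20,"dz": 48,"ax": 0,"ay": 0,"az": 0,"fingers": 1},
    {"dx": 0,"dy": -20,"dz": 48,"ax": 0,"ay": 0,"az": 0,"fingers": 1},
    {"dx": 0,"dy": -20,"dz": 48,"ax": 0,"ay": 0,"az": 0,"fingers": 1},
    {"dx": 0,"dy": -20,"dz": 48,"ax": 0,"ay": 0,"az": 0,"fingers": 1},
    {"dx": 0,"dy": -20,"dz": 48,"ax": 0,"ay": 0,"az": 0,"fingers": 1},
    {"dx": 0,"dy": -15,"dz": 48,"ax": 0,"ay": 0,"az": 0,"fingers": 1},
    {"dx": 20,"dy": 0,"dz": 25,"ax": 0,"ay": 0,"az": 0,"fingers": 1},
    {"dx": 40,"dy": 0,"dz": 0,"ax": 0,"ay": 0,"az": 0,"fingers": 1},
    {"dx": 40,"dy": 0,"dz": 0,"ax": 0,"ay": 0,"az": 0,"fingers": 1},
    {"dx": 20,"dy": 0,"dz": 0,"ax": 0,"ay": 0,"az": 0,"fingers": 1},
    {"dx": 0,"dy": 0,"dz": 0,"ax": 0,"ay": 0,"az": 0,"fingers": 1},
  ],
)

```text
clock: 3.62
tool_pos: [0.4675, 0.0691, 0.4054]
orientation: [115.1, 89.8, -154.9]
force: [0.5, -0.0, 0.9]
opening: 0.088
```

```bash
python3 - <<'E'
from h import *
from plant import ctrl
o=ctrl.get_obs(); st(o)
for n in ("side","top","wrist"):
    s=ctrl.snapshot(n); cv2.imwrite(f"pics/{n}1.png",s["image"])
    s=dict(s); np.save(f"pics/{n}1.npy",{"s":s,"o":o},allow_pickle=True)
E
```

```text
t 3.62 pos [0.4675 0.0691 0.4054] jaw 90.0 xaxis [-0.002 -0.001 -1.   ] F [ 0.5 -0.   0.9] M [-0.05 -0.03 -0.03] open 0.088 q [  32.   -3.   -8.   -0.  -85. -122.]
```

View pics/wrist1.png

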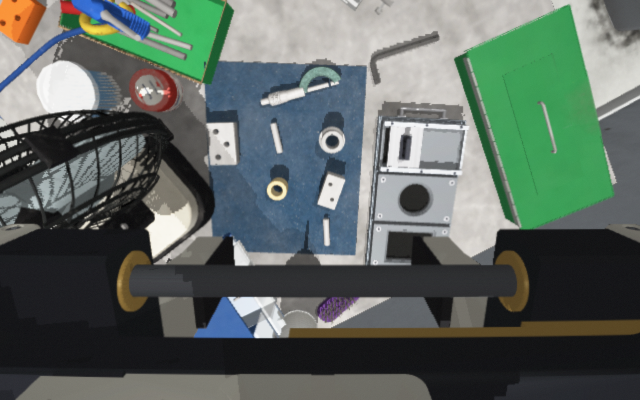

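View pics/side1.png

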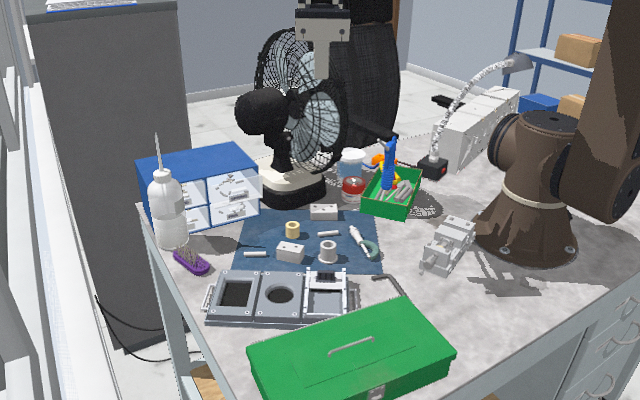

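View pics/top1.png

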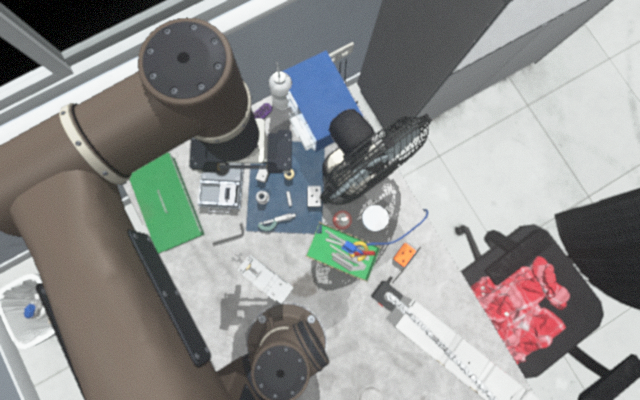

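View zoom.

```bash
python3 - <<'E'
import cv2
a=cv2.imread("pics/wrist1.png")[50:270,200:480]; cv2.imwrite("pics/w1z.png",cv2.resize(a,(763,600),interpolation=cv2.INTER_CUBIC))
E
```

```text
(no output)
```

View pics/w1z.png

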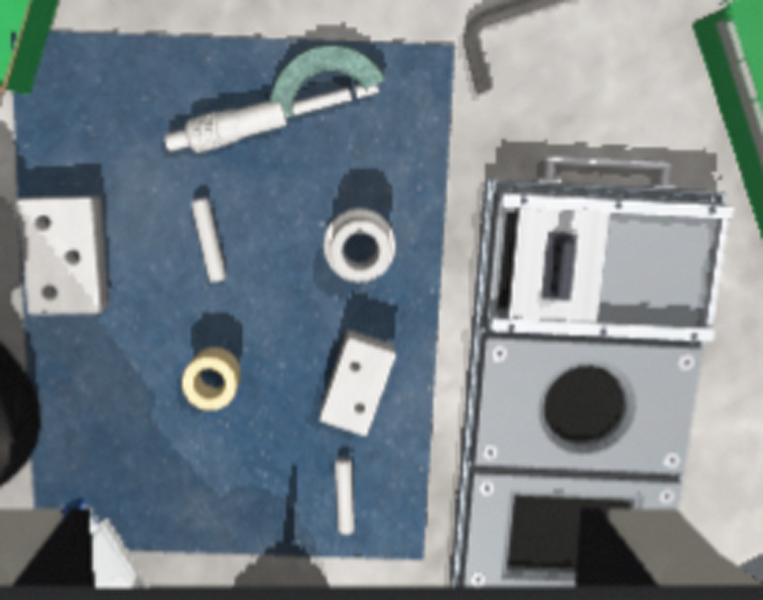

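```bash
python3 - <<'E'
from h import *
D=np.load("pics/wrist1.npy",allow_pickle=True).item(); s,o=D["s"],D["o"]
im=s["image"]; 
g=im.min(2); # bright whites
m=((g>150)).astype(np.uint8)*255
hsv=cv2.cvtColor(im,cv2.COLOR_BGR2HSV)
bz=cv2.inRange(hsv,(15,60,120),(35,255,255))
for nm,mm in (("w",m),("bz",bz)):
  mm=mm.copy(); mm[:, :200]=0; mm[:,372:]=0; mm[:60]=0; mm[250:]=0
  cs,_=cv2.findContours(mm,cv2.RETR_EXTERNAL,cv2.CHAIN_APPROX_NONE)
  for c in cs:
    if cv2.contourArea(c)<60: continue
    r=cv2.minAreaRect(c); b=cv2.boxPoints(r); M=cv2.moments(c); 
    print(nm,np.round(r[0],1),np.round(r[1],1),round(r[2],1),cv2.contourArea(c))
    for z in (.007,.024,.03,.037):
      w=onplane(s,b,z,o)[:,:2]; c0=w.mean(0); e=w[1]-w[0]; f=w[2]-w[1]
      print("   z",z,c0.round(4),"L",np.linalg.norm(e).round(4),np.degrees(np.arctan2(e[1],e[0])).round(1),np.linalg.norm(f).round(4),np.degrees(np.arctan2(f[1],f[0])).round(1))
# tray
dk=(im.max(2)<70).astype(np.uint8)*255; dk[:,:360]=0;dk[:,470:]=0;dk[:100]=0;dk[270:]=0
cs,_=cv2.findContours(dk,cv2.RETR_EXTERNAL,cv2.CHAIN_APPROX_NONE)
for c in cs:
    if cv2.contourArea(c)<60: continue
    r=cv2.minAreaRect(c);print("dark",np.round(r[0],1),np.round(r[1],1),round(r[2],1),onplane(s,r[0],.013,o).round(4),onplane(s,r[0],.054,o).round(4))
q=lambda u,v:(u/2.725+200-.3,v/2.725+50-.3)
for n,p,z in [("scr1",(499,353),.023),("scr2",(686,362),.023),("scr3",(671,461),.023),("scr4",(491,453),.023),("i1",(487,488),.023),("i2",(667,496),.023),("i4",(478,580),.023),("rail a",(501,200),.036),("rail b",(486,327),.036),("rail c",(731,212),.036),("rail d",(714,338),.036),("fin",(560,265),.054)]:
    print(n,onplane(s,q(*p),z,o)[0].round(4))
E
```

```text
w [238.5 244.5] [11.  9.] 0.0 62.5
   z 0.007 [ 0.6155 -0.0702] L 0.016 176.1 0.0182 90.1
   z 0.024 [ 0.6086 -0.0657] L 0.0155 176.1 0.0176 90.1
   z 0.03 [ 0.6061 -0.0641] L 0.0153 176.1 0.0174 90.1
   z 0.037 [ 0.6033 -0.0623] L 0.0151 176.1 0.0172 90.1
w [205.5 228. ] [14. 11.] 90.0 106.0
   z 0.007 [ 0.5868 -0.1225] L 0.018 90.1 0.0243 -4.9
   z 0.024 [ 0.5808 -0.1163] L 0.0174 90.1 0.0235 -4.9
   z 0.03 [ 0.5787 -0.1142] L 0.0172 90.1 0.0232 -4.9
   z 0.037 [ 0.5762 -0.1116] L 0.017 90.1 0.0229 -4.9
w [326.1 232.5] [25.2  5.3] 87.0 112.0
   z 0.007 [0.5944 0.0745] L 0.0086 93.2 0.0437 3.1
   z 0.024 [0.5882 0.0743] L 0.0083 93.2 0.0423 3.1
   z 0.03 [0.586  0.0742] L 0.0082 93.2 0.0418 3.1
   z 0.037 [0.5834 0.0742] L 0.0081 93.2 0.0413 3.1
w [276. 190.] [18. 18.] 90.0 263.5
   z 0.007 [ 0.5232 -0.0049] L 0.0283 90.0 0.0292 -1.6
   z 0.024 [ 0.5192 -0.0025] L 0.0274 90.0 0.0283 -1.6
   z 0.03 [ 0.5178 -0.0016] L 0.0271 90.0 0.0279 -1.6
   z 0.037 [ 0.5162 -0.0007] L 0.0267 90.0 0.0276 -1.6
w [330.8 191.4] [18.6 32.7] 19.2 560.0
   z 0.007 [0.5257 0.0818] L 0.0528 161.2 0.0293 7
[... 2158 characters left out ...]
0178 90.0 0.0184 -1.7
dark [414.5 250.5] [109.  37.] -0.0 [[0.6234 0.2196 0.013 ]] [[0.606  0.2079 0.054 ]]
dark [414.3 198.8] [26.9 29. ] 45.0 [[0.5357 0.2131 0.013 ]] [[0.5251 0.2019 0.054 ]]
dark [405.1 147. ] [ 6.1 22.4] 5.2 [[0.4547 0.1938 0.013 ]] [[0.4504 0.1841 0.054 ]]
dark [385.6 145.9] [ 4.  36.3] 6.1 [[0.4531 0.1641 0.013 ]] [[0.4489 0.1568 0.054 ]]
scr1 [0.5025 0.1604 0.023 ]
scr2 [0.5075 0.2657 0.023 ]
scr3 [0.5658 0.2626 0.023 ]
scr4 [0.5609 0.1584 0.023 ]
i1 [0.5822 0.157  0.023 ]
i2 [0.5872 0.2623 0.023 ]
i4 [0.6402 0.1541 0.023 ]
rail a [0.4185 0.1556 0.036 ]
rail b [0.4856 0.1504 0.036 ]
rail c [0.4243 0.2771 0.036 ]
rail d [0.4914 0.2748 0.036 ]
fin [0.4503 0.1842 0.054 ]
```

Request:
send_rows(
  deltas=[
    {"dx": 20,"dy": 8,"dz": 22,"ax": 0,"ay": 0,"az": 0,"fingers": 1},
    {"dx": 30,"dy": 10,"dz": 32,"ax": 0,"ay": 0,"az": 0,"fingers": 1},
    {"dx": 30,"dy": 10,"dz": 32,"ax": 0,"ay": 0,"az": 0,"fingers": 1},
    {"dx": 30,"dy": 10,"dz": 32,"ax": 0,"ay": 0,"az": 0,"fingers": 1},
    {"dx": 25,"dy": 10,"dz": 23,"ax": 0,"ay": 0,"az": 0,"fingers": 1},
    {"dx": 0,"dy": 0,"dz": 0,"ax": 0.5,"ay": 0,"az": 0,"fingers": 1},
    {"dx": 0,"dy": 0,"dz": 0,"ax": 0,"ay": 0,"az": 0,"fingers": 1},
  ],
)

```text
clock: 4.65
tool_pos: [0.4207, 0.211, 0.2725]
orientation: [-51.2, 89.9, 36.4]
force: [-0.8, 0.3, 0.1]
opening: 0.0875
```

```bash
cat >> h.py <<'E'
def shot(tag,n="wrist"):
    from plant import ctrl
    o=ctrl.get_obs(); st(o); s=dict(ctrl.snapshot(n)); cv2.imwrite(f"pics/{tag}.png",s["image"]); np.save(f"pics/{tag}.npy",{"s":s,"o":o},allow_pickle=True); return s,o
def load(tag):
    D=np.load(f"pics/{tag}.npy",allow_pickle=True).item(); return D["s"],D["o"]
E
python3 - <<'E'
from h import *
shot("w2")
E
```

```text
t 4.65 pos [0.4207 0.211  0.2725] jaw 87.55 xaxis [ 0.001  0.001 -1.   ] F [-0.8  0.3  0.1] M [ 0.01 -0.02 -0.01] open 0.0875 q [  51.   -0.  -22.    0.  -68. -143.]
```

View pics/w2.png

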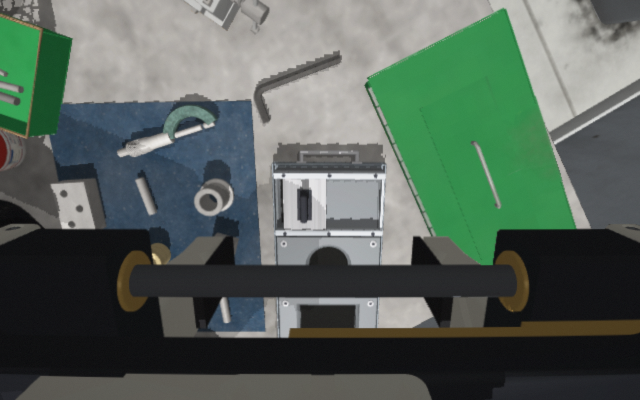

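```bash
python3 - <<'E'
import cv2
a=cv2.imread("pics/w2.png")[130:310,250:410]; cv2.imwrite("pics/w2z.png",cv2.resize(a,(533,600),interpolation=cv2.INTER_CUBIC))
E
```

```text
(no output)
```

View pics/w2z.png

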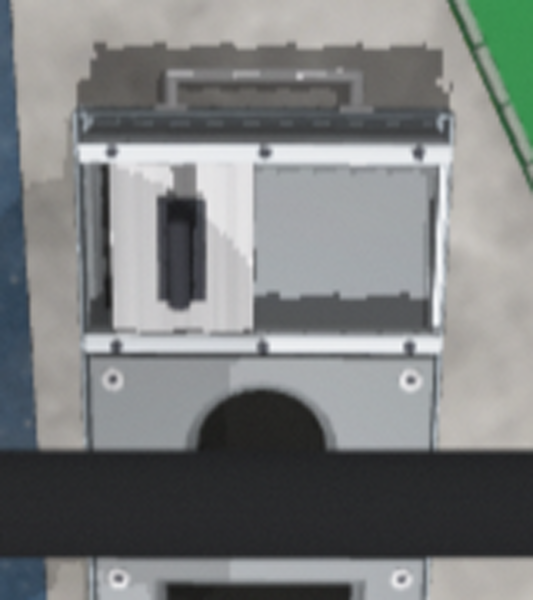

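```bash
python3 - <<'E'
from h import *
s,o=load("w2")
q=lambda u,v:(u/3.333+250-.35,v/3.333+130-.35)
for n,p,z in [("scrTL",(112,379),.023),("scrTR",(410,380),.023),("iTL",(119,578),.023),("iTR",(401,579),.023),("r1",(112,152),.036),("r2",(265,152),.036),("r3",(418,152),.036),("r4",(116,346),.036),("r5",(263,347),.036),("r6",(410,347),.036),("finTop",(180,257),.054),("finL",(166,255),.054),("finR",(193,260),.054),("platL",(112,330),.034),("platR",(252,330),.034)]:
    print(n,onplane(s,q(*p),z,o)[0].round(4))
E
```

```text
scrTL [0.5054 0.1612 0.023 ]
scrTR [0.5103 0.2673 0.023 ]
iTL [0.5854 0.1579 0.023 ]
iTR [0.5904 0.2636 0.023 ]
r1 [0.421  0.1687 0.036 ]
r2 [0.4232 0.2186 0.036 ]
r3 [0.4253 0.2685 0.036 ]
r4 [0.4882 0.1652 0.036 ]
r5 [0.4907 0.2153 0.036 ]
r6 [0.4928 0.2655 0.036 ]
finTop [0.4524 0.1901 0.054 ]
finL [0.4515 0.1857 0.054 ]
finR [0.4536 0.1942 0.054 ]
platL [0.483 0.164 0.034]
platR [0.4851 0.2118 0.034 ]
```

Request:
send_rows(
  deltas=[
    {"dx": 25,"dy": -17,"dz": -10,"ax": 0,"ay": 0,"az": 0,"fingers": 1},
    {"dx": 45,"dy": -17,"dz": -10.5,"ax": 0,"ay": 0,"az": 0,"fingers": 1},
    {"dx": 45,"dy": 0,"dz": 0,"ax": 0,"ay": 0,"az": 0,"fingers": 0.7},
    {"dx": 40,"dy": 0,"dz": 0,"ax": 0,"ay": 0,"az": 0,"fingers": 0.5},
    {"dx": 25,"dy": 0,"dz": 0,"ax": 0,"ay": 0,"az": 0,"fingers": 0.5},
    {"dx": 15,"dy": 0,"dz": 0,"ax": 0,"ay": 0,"az": 0,"fingers": 0.5},
    {"dx": 8,"dy": 0,"dz": 0,"ax": 0,"ay": 0,"az": 0,"fingers": 0.4},
    {"dx": 0,"dy": 0,"dz": 0,"ax": 0,"ay": 0,"az": 0,"fingers": 0.4},
  ],
)

```text
clock: 5.7
tool_pos: [0.4536, 0.1883, 0.0687]
orientation: [-86.6, 90.0, 0.9]
force: [0.8, 0.6, -0.8]
opening: 0.0362
```

```bash
python3 - <<'E'
from h import *
shot("w3"); shot("s3","side")
E
python3 -c "
import cv2
a=cv2.imread('pics/s3.png')[180:340,200:440]; cv2.imwrite('pics/s3z.png',cv2.resize(a,(780,520)))"
```

```text
t 5.7 pos [0.4536 0.1883 0.0687] jaw 87.49 xaxis [ 0.  0. -1.] F [ 0.8  0.6 -0.8] M [-0.   -0.02  0.01] open 0.0362 q [  46.   15.  -35.    0.  -39. -138.]
t 5.75 pos [0.4538 0.1885 0.0691] jaw 87.5 xaxis [ 0.001  0.    -1.   ] F [-0.5  0.9  0.6] M [ 0.05 -0.04  0.05] open 0.0356 q [  46.   15.  -35.    0.  -40. -138.]
```

View pics/w3.png

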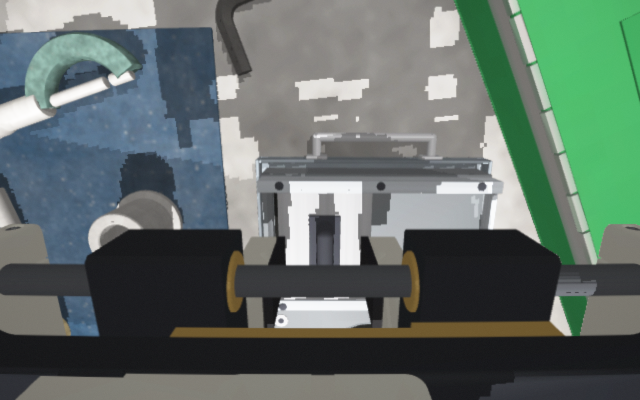

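View pics/s3z.png

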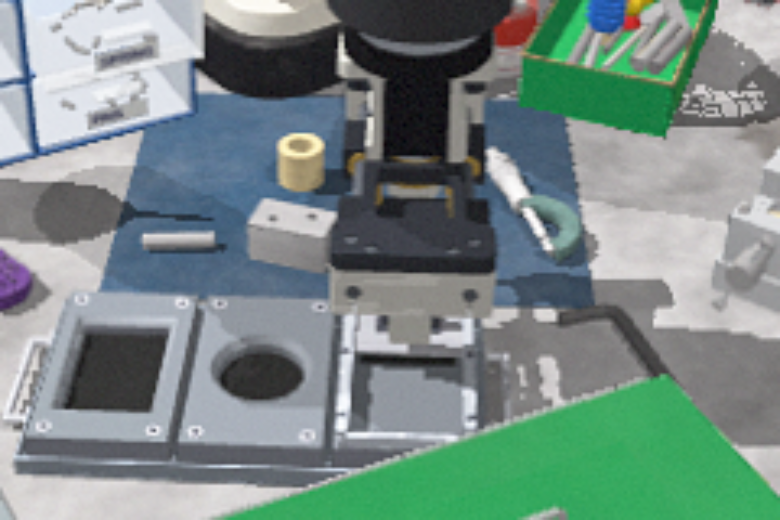

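Request:
send_rows(
  deltas=[
    {"dx": 3,"dy": 0,"dz": 0,"ax": 0,"ay": 0,"az": 0,"fingers": 0.2},
    {"dx": 0,"dy": 0,"dz": 0,"ax": 0,"ay": 0,"az": 0,"fingers": 0},
    {"dx": 0,"dy": 0,"dz": 0,"ax": 0,"ay": 0,"az": 0,"fingers": 0},
    {"dx": 0,"dy": 0,"dz": 0,"ax": 0,"ay": 0,"az": 0,"fingers": 0},
  ],
)

```text
clock: 6.3
tool_pos: [0.4533, 0.1885, 0.0657]
orientation: [-36.0, 90.0, 51.5]
force: [0.4, 0.3, 2.0]
opening: 0.0078
```

```bash
python3 - <<'E'
from h import *
from plant import ctrl
st(ctrl.get_obs())
E
```

```text
t 6.3 pos [0.4533 0.1885 0.0657] jaw 87.5 xaxis [ 0.  0. -1.] F [0.4 0.3 2. ] M [ 0.15  0.24 -0.02] open 0.0078 q [  46.   15.  -36.   -0.  -39. -138.]
```

Request:
send_rows(
  deltas=[
    {"dx": 0,"dy": 0,"dz": 6,"ax": 0,"ay": 0,"az": 0,"fingers": 0},
    {"dx": 0,"dy": 0,"dz": 10,"ax": 0,"ay": 0,"az": 0,"fingers": 0},
    {"dx": 0,"dy": 0,"dz": 12,"ax": 0,"ay": 0,"az": 0,"fingers": 0},
    {"dx": 0,"dy": 0,"dz": 12,"ax": 0,"ay": 0,"az": 0,"fingers": 0},
    {"dx": 0,"dy": 0,"dz": 10,"ax": 0,"ay": 0,"az": 0,"fingers": 0},
    {"dx": 0,"dy": 0,"dz": 8,"ax": 0,"ay": 0,"az": 0,"fingers": 0},
    {"dx": 0,"dy": 0,"dz": 0,"ax": 0,"ay": 0,"az": 0,"fingers": 0},
  ],
)

```text
clock: 7.18
tool_pos: [0.4561, 0.2475, 0.0657]
orientation: [-30.8, 89.9, 56.8]
force: [0.5, 1.8, 3.8]
opening: 0.0074
```

```bash
python3 - <<'E'
from h import *
from plant import ctrl
st(ctrl.get_obs())
E
```

```text
t 7.17 pos [0.4561 0.2475 0.0657] jaw 87.53 xaxis [ 0.001  0.001 -1.   ] F [0.5 1.8 3.8] M [ 0.4  -0.09 -0.05] open 0.0074 q [  50.   18.  -32.   -0.  -40. -143.]
```

Request:
send_rows(
  deltas=[
    {"dx": 0,"dy": 0,"dz": 2,"ax": 0,"ay": 0,"az": 0,"fingers": 0},
    {"dx": 0,"dy": 0,"dz": 2,"ax": 0,"ay": 0,"az": 0,"fingers": 0},
  ],
)

```text
clock: 7.42
tool_pos: [0.4562, 0.2501, 0.0657]
orientation: [-86.9, 90.0, 0.6]
force: [2.2, -0.9, 5.1]
opening: 0.0078
```

```bash
python3 - <<'E'
from h import *
from plant import ctrl
st(ctrl.get_obs())
E
```

```text
t 7.42 pos [0.4562 0.2501 0.0657] jaw 87.48 xaxis [ 0.  0. -1.] F [ 2.2 -0.9  5.1] M [-0.56 -0.8  -0.04] open 0.0078 q [  50.   18.  -32.    0.  -40. -143.]
```

Request:
send_rows(
  deltas=[
    {"dx": 0,"dy": 0,"dz": 2,"ax": 0,"ay": 0,"az": 0,"fingers": 0},
    {"dx": 0,"dy": 0,"dz": 0,"ax": 0,"ay": 0,"az": 0,"fingers": 0},
  ],
)

```text
clock: 7.68
tool_pos: [0.4562, 0.2509, 0.0656]
orientation: [170.7, 89.9, -101.8]
force: [5.2, -7.7, 6.8]
opening: 0.0076
```

```bash
python3 - <<'E'
from h import *
from plant import ctrl
st(ctrl.get_obs())
E
```

```text
t 7.67 pos [0.4562 0.2509 0.0656] jaw 87.49 xaxis [-0.    -0.002 -1.   ] F [ 5.2 -7.7  6.8] M [-2.67 -1.74 -0.04] open 0.0076 q [  50.   18.  -32.    0.  -41. -143.]
```

Request:
send_rows(
  deltas=[
    {"dx": 0,"dy": 0,"dz": -1,"ax": 0,"ay": 0,"az": 0,"fingers": 0.3},
    {"dx": 0,"dy": 0,"dz": 0,"ax": 0,"ay": 0,"az": 0,"fingers": 0.3},
    {"dx": -25,"dy": 0,"dz": 0,"ax": 0,"ay": 0,"az": 0,"fingers": 0.3},
    {"dx": -45,"dy": 0,"dz": 0,"ax": 0,"ay": 0,"az": 0,"fingers": 0.3},
    {"dx": -45,"dy": 3,"dz": -30,"ax": 0,"ay": 0,"az": 0,"fingers": 0.3},
    {"dx": -19,"dy": 3,"dz": -45,"ax": 0,"ay": 0,"az": 0,"fingers": 0.3},
    {"dx": 0,"dy": 3,"dz": -50,"ax": 0,"ay": 0,"az": 0,"fingers": 0.3},
    {"dx": 0,"dy": 3,"dz": -50,"ax": 0,"ay": 0,"az": 0,"fingers": 0.3},
    {"dx": 0,"dy": 3,"dz": -45,"ax": 0,"ay": 0,"az": 0,"fingers": 0.3},
    {"dx": 0,"dy": 0,"dz": -30,"ax": 0,"ay": 0,"az": 0,"fingers": 0.3},
    {"dx": 0,"dy": 0,"dz": 0,"ax": 0,"ay": 0,"az": 0,"fingers": 0.3},
  ],
)

```text
clock: 9.05
tool_pos: [0.4294, 0.0008, 0.1993]
orientation: [69.0, 90.0, 156.4]
force: [0.6, 0.1, -0.0]
opening: 0.0265
```

```bash
python3 - <<'E'
from h import *
shot("w4");shot("s4","side")
E
```

```text
t 9.05 pos [0.4294 0.0008 0.1993] jaw 87.34 xaxis [-0.001  0.    -1.   ] F [ 0.6  0.1 -0. ] M [ 0.01 -0.01 -0.  ] open 0.0265 q [  27.   -1.  -33.   -0.  -58. -119.]
t 9.1 pos [0.4298 0.0016 0.1994] jaw 87.38 xaxis [-0.  0. -1.] F [ 0.3  0.8 -0.3] M [0.06 0.   0.01] open 0.0265 q [  27.   -1.  -33.   -0.  -58. -119.]
```

View pics/w4.png

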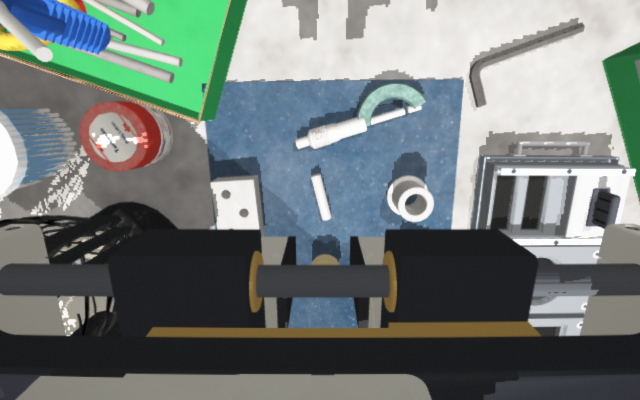

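View pics/s4.png

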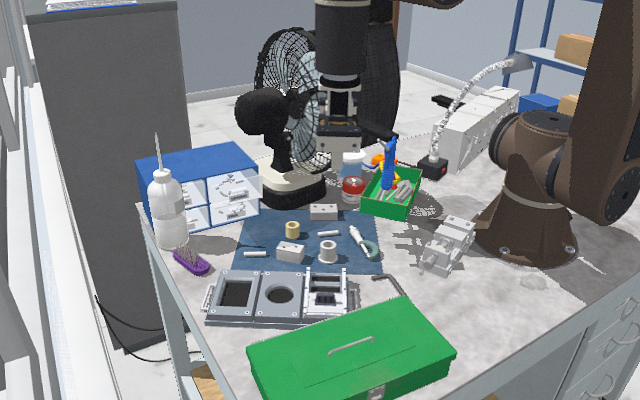

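```bash
cat >> h.py <<'E'
def blobs(s,o,box,zs,thr=150,amin=60):
    im=s["image"]; g=im.min(2); m=(g>thr).astype(np.uint8)*255
    k=np.zeros_like(m); x0,y0,x1,y1=box; k[y0:y1,x0:x1]=m[y0:y1,x0:x1]
    cs,_=cv2.findContours(k,cv2.RETR_EXTERNAL,cv2.CHAIN_APPROX_NONE)
    for c in cs:
        if cv2.contourArea(c)<amin: continue
        r=cv2.minAreaRect(c); b=cv2.boxPoints(r)
        print("px",np.round(r[0],1),np.round(r[1],1),"A",cv2.contourArea(c))
        for z in zs:
            w=onplane(s,b,z,o)[:,:2]; e=w[1]-w[0]; f=w[2]-w[1]; an=lambda v:round(float(np.degrees(np.arctan2(v[1],v[0]))),1)
            print("   z",z,w.mean(0).round(4),np.linalg.norm(e).round(4),an(e),np.linalg.norm(f).round(4),an(f))
E
python3 - <<'E'
from h import *
s,o=load("w4")
blobs(s,o,(209,80,460,230),(.009,.012,.024,.037))
E
```

```text
px [234.5 205.2] [52.7 43.7] A 1936.0
   z 0.009 [ 0.4486 -0.0857] 0.0422 94.5 0.0529 1.4
   z 0.012 [ 0.4477 -0.0849] 0.0418 94.5 0.0524 1.4
   z 0.024 [ 0.4445 -0.0815] 0.0403 94.5 0.0504 1.4
   z 0.037 [ 0.441  -0.0779] 0.0386 94.5 0.0483 1.4
px [410.5 199. ] [48.8 41.7] A 1573.0
   z 0.009 [0.4501 0.0857] 0.0393 134.4 0.0493 44.0
   z 0.012 [0.4492 0.0849] 0.039 134.4 0.0488 44.0
   z 0.024 [0.4459 0.0819] 0.0375 134.4 0.047 44.0
   z 0.037 [0.4424 0.0787] 0.0359 134.4 0.045 44.0
px [320.9 197.5] [46.6 10. ] A 408.0
   z 0.009 [ 0.4446 -0.0011] 0.0095 102.1 0.0464 11.6
   z 0.012 [ 0.4438 -0.001 ] 0.0094 102.1 0.046 11.6
   z 0.024 [ 0.4407 -0.0008] 0.0091 102.1 0.0442 11.6
   z 0.037 [ 0.4373 -0.0006] 0.0087 102.1 0.0424 11.6
px [455. 179.] [98.  8.] A 365.0
   z 0.009 [0.4336 0.1281] 0.0074 87.6 0.0962 3.1
   z 0.012 [0.4329 0.1269] 0.0074 87.6 0.0953 3.1
   z 0.024 [0.4302 0.1224] 0.0071 87.6 0.0917 3.1
   z 0.037 [0.4273 0.1174] 0.0068 87.6 0.0879 3.1
px [357.  115.2] [ 35.2 136. ] A 2185.0
   z 0.009 [0.3688 0.0345] 0.1213 108.1 0.0312 22.8
   z 0.012 [0.3687 0.0342] 0.1202 108.1 0.0309 22.8
   z 0.024 [0.3684 0.0331] 0.1157 108.1 0.0298 22.8
   z 0.037 [0.3681 0.0319] 0.1108 108.1 0.0285 22.8
```

Request:
send_rows(
  deltas=[
    {"dx": 0,"dy": 0,"dz": 0,"ax": -1.45,"ay": 0,"az": 0,"fingers": 0.4},
    {"dx": 20,"dy": 0,"dz": 0,"ax": -1.44,"ay": 0,"az": 0,"fingers": 0.4},
    {"dx": 40,"dy": -14,"dz": -5,"ax": 0,"ay": 0,"az": 0,"fingers": 0.4},
    {"dx": 45,"dy": 0,"dz": 0,"ax": 0,"ay": 0,"az": 0,"fingers": 0.4},
    {"dx": 30,"dy": 0,"dz": 0,"ax": 0,"ay": 0,"az": 0,"fingers": 0.4},
    {"dx": 18,"dy": 0,"dz": 0,"ax": 0,"ay": 0,"az": 0,"fingers": 0.4},
    {"dx": 8,"dy": 0,"dz": 0,"ax": 0,"ay": 0,"az": 0,"fingers": 0.4},
    {"dx": 0,"dy": 0,"dz": 0,"ax": 0,"ay": 0,"az": 0,"fingers": 0.4},
  ],
)

```text
clock: 10.15
tool_pos: [0.4449, 0.0007, 0.0383]
orientation: [103.8, 89.9, -154.2]
force: [0.1, 0.7, 1.0]
opening: 0.0347
```

```bash
python3 - <<'E'
from h import *
shot("w5")
E
```

```text
t 10.15 pos [0.4449 0.0007 0.0383] jaw 102.0 xaxis [-0.001 -0.    -1.   ] F [0.1 0.7 1. ] M [ 0.   -0.02  0.05] open 0.0347 q [  26.   15.  -43.    0.  -33. -104.]
```

View pics/w5.png

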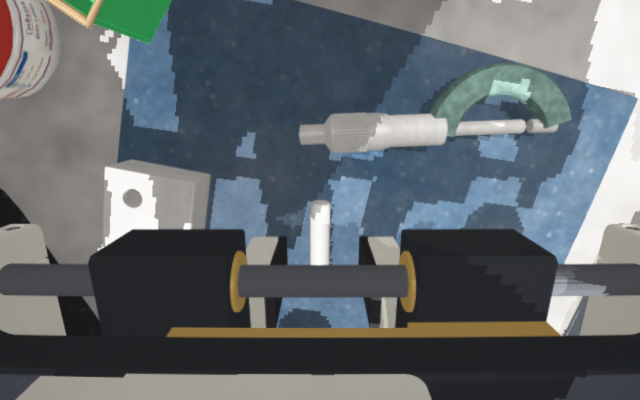

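Request:
send_rows(
  deltas=[
    {"dx": 8,"dy": 0,"dz": 0,"ax": 0,"ay": 0,"az": 0,"fingers": 0.4},
    {"dx": 0,"dy": 0,"dz": 0,"ax": 0,"ay": 0,"az": 0,"fingers": 0.1},
    {"dx": 0,"dy": 0,"dz": 0,"ax": 0,"ay": 0,"az": 0,"fingers": 0},
    {"dx": 0,"dy": 0,"dz": 0,"ax": 0,"ay": 0,"az": 0,"fingers": 0},
    {"dx": 0,"dy": 0,"dz": 0,"ax": 0,"ay": 0,"az": 0,"fingers": 0},
  ],
)

```text
clock: 10.82
tool_pos: [0.445, 0.0002, 0.0308]
orientation: [-80.6, 90.0, 21.3]
force: [-0.4, -1.0, 2.2]
opening: 0.0099
```

```bash
python3 - <<'E'
from h import *
shot("w6")
E
```

```text
t 10.82 pos [4.45e-01 2.00e-04 3.08e-02] jaw 101.94 xaxis [ 0.  0. -1.] F [-0.4 -1.   2.2] M [ 0.05  0.13 -0.03] open 0.0099 q [  26.   15.  -43.    0.  -31. -104.]
```

```bash
python3 - <<'E'
from h import *
s,o=load("w5"); T=tool(o)
op=o["opening"]/2
im=s["image"].copy()
col={.0:(0,0,255),.010:(0,255,0),.015:(0,255,255),.021:(255,0,255)}
for xx in (.025,.006,-.02):
  for yy in (.0095,-.0095):
    for t in (0,.010,.015,.021):
      for sg in(1,-1):
        u=proj(s,(T@np.array([xx,yy,sg*(op+t),1]))[:3],o)[0]
        print(xx,yy,t,sg,u.round(0)) if sg<0 else 0
        cv2.circle(im,tuple(int(v) for v in u.round()),2,col[t],-1)
cv2.imwrite("pics/w5p.png",cv2.resize(im[200:340,200:440],(800,467),interpolation=cv2.INTER_CUBIC))
E
```

```text
0.025 0.0095 0 -1 [287. 234.]
0.025 0.0095 0.01 -1 [266. 234.]
0.025 0.0095 0.015 -1 [256. 234.]
0.025 0.0095 0.021 -1 [244. 234.]
0.025 -0.0095 0 -1 [288. 269.]
0.025 -0.0095 0.01 -1 [268. 269.]
0.025 -0.0095 0.015 -1 [258. 269.]
0.025 -0.0095 0.021 -1 [246. 269.]
0.006 0.0095 0 -1 [282. 249.]
0.006 0.0095 0.01 -1 [259. 249.]
0.006 0.0095 0.015 -1 [248. 249.]
0.006 0.0095 0.021 -1 [234. 249.]
0.006 -0.0095 0 -1 [284. 288.]
0.006 -0.0095 0.01 -1 [262. 288.]
0.006 -0.0095 0.015 -1 [250. 288.]
0.006 -0.0095 0.021 -1 [237. 288.]
-0.02 0.0095 0 -1 [274. 277.]
-0.02 0.0095 0.01 -1 [247. 277.]
-0.02 0.0095 0.015 -1 [233. 277.]
-0.02 0.0095 0.021 -1 [217. 277.]
-0.02 -0.0095 0 -1 [276. 323.]
-0.02 -0.0095 0.01 -1 [250. 323.]
-0.02 -0.0095 0.015 -1 [237. 323.]
-0.02 -0.0095 0.021 -1 [221. 323.]
```

View pics/w5p.png

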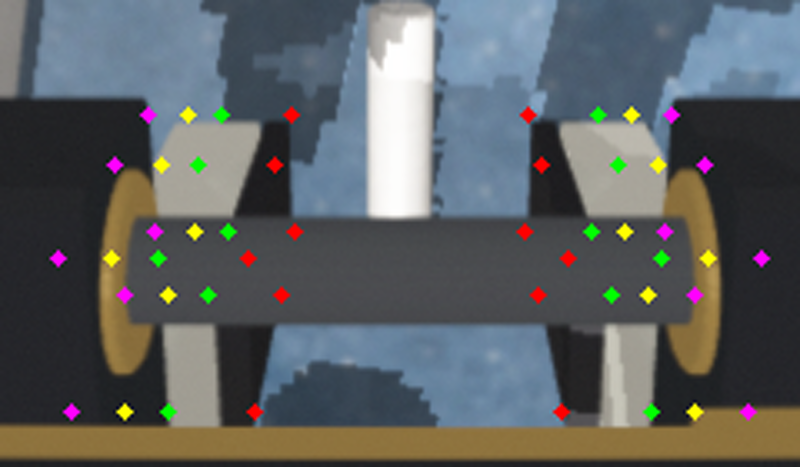

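```bash
python3 -c "
import cv2
a=cv2.imread('pics/w4.png')[130:260,465:640]; b=cv2.imread('pics/s4.png')[255:335,195:365]
cv2.imwrite('pics/w4z.png',cv2.resize(a,(780,580),interpolation=cv2.INTER_CUBIC));cv2.imwrite('pics/s4z.png',cv2.resize(b,(780,367),interpolation=cv2.INTER_CUBIC))"
```

```text
(no output)
```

View pics/w4z.png

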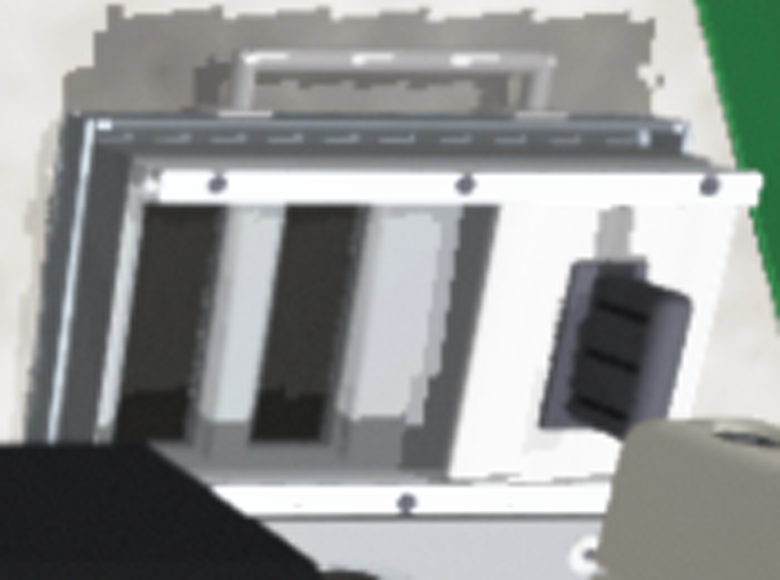

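View pics/s4z.png

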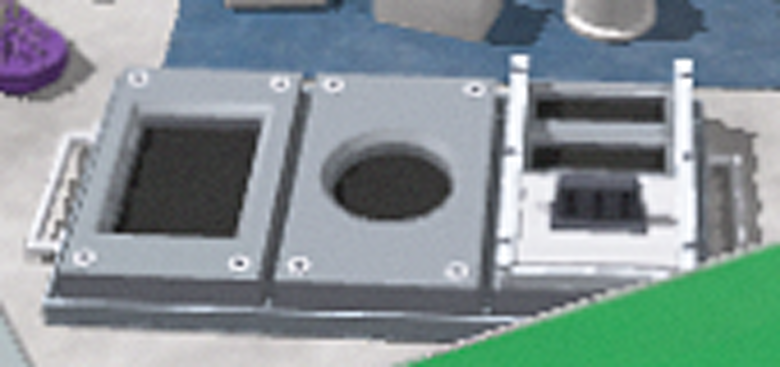

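Request:
send_rows(
  deltas=[
    {"dx": -20,"dy": 0,"dz": 0,"ax": 0,"ay": 0,"az": 0,"fingers": 0},
    {"dx": -40,"dy": 0,"dz": 0,"ax": 0,"ay": 0,"az": 0,"fingers": 0},
    {"dx": -40,"dy": 0,"dz": 0,"ax": 0.89,"ay": 0,"az": 0,"fingers": 0},
    {"dx": 0,"dy": 0,"dz": 0,"ax": 1,"ay": 0,"az": 0,"fingers": 0},
    {"dx": 0,"dy": 0,"dz": 0,"ax": 1,"ay": 0,"az": 0,"fingers": 0},
    {"dx": 0,"dy": 0,"dz": 29,"ax": 0,"ay": 0,"az": 0,"fingers": 0},
    {"dx": 0,"dy": 0,"dz": 45,"ax": 0,"ay": 0,"az": 0,"fingers": 0},
    {"dx": 0,"dy": -2,"dz": 45,"ax": 0,"ay": 0,"az": 0,"fingers": 0},
    {"dx": 0,"dy": 0,"dz": 35,"ax": 0,"ay": 0,"az": 0,"fingers": 0},
    {"dx": 20,"dy": 0,"dz": 15,"ax": 0,"ay": 0,"az": 0,"fingers": 0},
    {"dx": 25,"dy": 0,"dz": 0,"ax": 0,"ay": 0,"az": 0,"fingers": 0},
    {"dx": 0,"dy": 0,"dz": 0,"ax": 0,"ay": 0,"az": 0,"fingers": 0},
  ],
)

```text
clock: 12.38
tool_pos: [0.453, 0.1682, 0.0841]
orientation: [132.1, 89.8, -140.4]
force: [0.1, -1.0, 0.2]
opening: 0.0093
```

```bash
python3 - <<'E'
from h import *
shot("w7")
E
```

```text
t 12.38 pos [0.453  0.1682 0.0841] jaw 87.5 xaxis [-0.003 -0.003 -1.   ] F [ 0.1 -1.   0.2] M [-0.04  0.05 -0.02] open 0.0093 q [  44.   13.  -35.   -0.  -42. -136.]
```

View pics/w7.png

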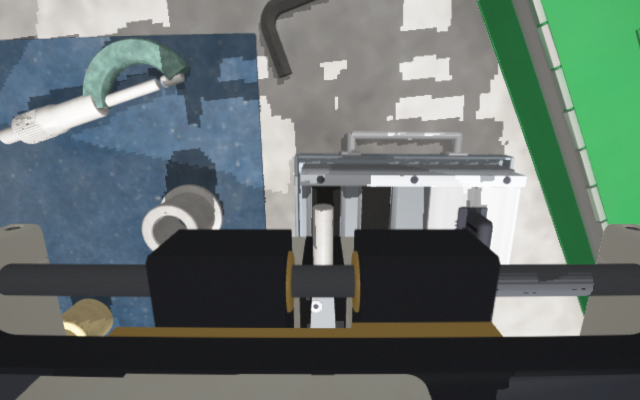

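```bash
python3 - <<'E'
from h import *
s,o=load("w7")
print(onplane(s,[(320.5,179.5),(414,180),(508,180)],.036,o).round(4))
print(onplane(s,[(323,207),(312,195),(338,195),(361,195),(391,195)],.023,o).round(4))
E
```

```text
[[0.4212 0.1687 0.036 ]
 [0.4236 0.2187 0.036 ]
 [0.4257 0.2695 0.036 ]]
[[0.4402 0.1692 0.023 ]
 [0.4327 0.1631 0.023 ]
 [0.4333 0.1782 0.023 ]
 [0.4339 0.1915 0.023 ]
 [0.4346 0.2089 0.023 ]]
```

Request:
send_rows(
  deltas=[
    {"dx": 15,"dy": -1.5,"dz": 0.5,"ax": 0,"ay": 0,"az": 0,"fingers": 0},
    {"dx": 13,"dy": 0,"dz": 0,"ax": 0,"ay": 0,"az": 0,"fingers": 0},
    {"dx": 4,"dy": 0,"dz": 0,"ax": 0,"ay": 0,"az": 0,"fingers": 0},
    {"dx": 3,"dy": 0,"dz": 0,"ax": 0,"ay": 0,"az": 0,"fingers": 0},
    {"dx": 0,"dy": 0,"dz": 0,"ax": 0,"ay": 0,"az": 0,"fingers": 0},
  ],
)

```text
clock: 13.05
tool_pos: [0.4558, 0.1694, 0.0507]
orientation: [-67.5, 90.0, 20.0]
force: [-1.3, 0.2, -0.9]
opening: 0.0095
```

```bash
python3 - <<'E'
from h import *
from plant import ctrl
st(ctrl.get_obs())
E
```

```text
t 13.05 pos [0.4558 0.1694 0.0507] jaw 87.49 xaxis [ 0.  0. -1.] F [-1.3  0.2 -0.9] M [-0.01 -0.03  0.01] open 0.0095 q [  44.   16.  -37.    0.  -37. -136.]
```

Request:
send_rows(
  deltas=[
    {"dx": 1.7,"dy": 0,"dz": 0,"ax": 0,"ay": 0,"az": 0,"fingers": 0},
    {"dx": 0,"dy": 0,"dz": 0,"ax": 0,"ay": 0,"az": 0,"fingers": 0.2},
    {"dx": 0,"dy": 0,"dz": 0,"ax": 0,"ay": 0,"az": 0,"fingers": 0.2},
    {"dx": -15,"dy": 0,"dz": 0,"ax": 0,"ay": 0,"az": 0,"fingers": 0.2},
    {"dx": -40,"dy": 0,"dz": 0,"ax": 0,"ay": 0,"az": 0,"fingers": 0.2},
    {"dx": -30,"dy": 5,"dz": 0,"ax": 0,"ay": 0,"az": 0,"fingers": 0.3},
    {"dx": -20,"dy": 15,"dz": 0,"ax": 0,"ay": 0,"az": 0,"fingers": 0.4},
    {"dx": 0,"dy": 0,"dz": 0,"ax": 0,"ay": 0,"az": 0,"fingers": 0.4},
  ],
)

```text
clock: 14.05
tool_pos: [0.4359, 0.1708, 0.1555]
orientation: [-42.8, 89.8, 44.8]
force: [0.5, -0.2, -0.9]
opening: 0.0345
```

```bash
python3 - <<'E'
from h import *
shot("w8")
E
python3 -c "
import cv2
a=cv2.imread('pics/w8.png')[100:330,220:560]
cv2.imwrite('pics/w8z.png',cv2.resize(a,(790,534),interpolation=cv2.INTER_CUBIC))"
```

```text
t 14.05 pos [0.4359 0.1708 0.1555] jaw 87.53 xaxis [ 0.003  0.003 -1.   ] F [ 0.5 -0.2 -0.9] M [-0.03 -0.02  0.09] open 0.0345 q [  46.    6.  -32.    0.  -51. -138.]
```

View pics/w8z.png

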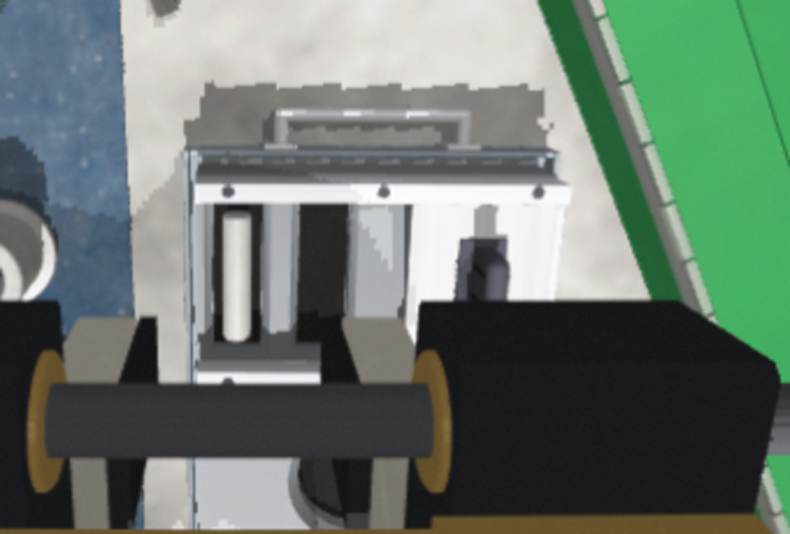

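Request:
send_rows(
  deltas=[
    {"dx": -15,"dy": -20,"dz": -12,"ax": 0,"ay": 0,"az": 0,"fingers": 0.4},
    {"dx": -20,"dy": -40,"dz": -25,"ax": 0,"ay": 0,"az": 0,"fingers": 0.4},
    {"dx": -10,"dy": -45,"dz": -25,"ax": 0,"ay": 0,"az": 0,"fingers": 0.4},
    {"dx": 0,"dy": -30,"dz": -18,"ax": 0,"ay": 0,"az": 0,"fingers": 0.4},
    {"dx": 0,"dy": -13,"dz": -7,"ax": 0,"ay": 0,"az": 0,"fingers": 0.4},
    {"dx": 0,"dy": 0,"dz": 0,"ax": 0,"ay": 0,"az": 0,"fingers": 0.4},
  ],
)

```text
clock: 14.85
tool_pos: [0.5799, 0.0762, 0.1973]
orientation: [114.2, 89.9, -158.4]
force: [-1.5, 0.1, 0.3]
opening: 0.0349
```

```bash
python3 - <<'E'
from h import *
s,o=shot("w9")
blobs(s,o,(150,60,420,238),(.009,.03))
E
```

```text
t 14.85 pos [0.5799 0.0762 0.1973] jaw 87.4 xaxis [-0.002 -0.001 -1.   ] F [-1.5  0.1  0.3] M [-0.01  0.06  0.06] open 0.0349 q [  27.   15.  -15.   -0.  -60. -119.]
px [162. 221.] [16. 24.] A 257.5
   z 0.009 [ 0.6107 -0.0835] 0.0238 87.5 0.0167 -9.0
   z 0.03 [ 0.6042 -0.0728] 0.0222 87.5 0.0156 -9.0
px [410. 205.] [50. 18.] A 789.5
   z 0.009 [0.6057 0.1599] 0.0171 87.5 0.0504 1.5
   z 0.03 [0.5996 0.1547] 0.016 87.5 0.0471 1.5
px [322.2 199.5] [45.8  9.9] A 396.0
   z 0.009 [0.5963 0.0753] 0.0094 93.0 0.0455 2.9
   z 0.03 [0.5907 0.0756] 0.0088 93.0 0.0425 2.9
px [229.  124.5] [35. 34.] A 952.0
   z 0.009 [ 0.5215 -0.0066] 0.0308 87.2 0.0313 -5.7
   z 0.03 [ 0.5209 -0.0009] 0.0288 87.2 0.0293 -5.7
px [326.3 122.4] [33.7 60.6] A 1929.0
   z 0.009 [0.5241 0.0821] 0.0539 160.3 0.03 71.8
   z 0.03 [0.5233 0.082 ] 0.0503 160.3 0.028 71.8
px [412.  129.5] [85. 14.] A 988.0
   z 0.009 [0.5345 0.1605] 0.0125 87.6 0.0768 1.4
   z 0.03 [0.533  0.1552] 0.0117 87.6 0.0718 1.4
px [415.  74.] [10.  8.] A 60.5
   z 0.009 [0.4853 0.1622] 0.0071 87.7 0.0084 1.2
   z 0.03 [0.487  0.1568] 0.0066 87.7 0.0078 1.2
px [399.3 148.5] [  3.9 177.3] A 267.5
   z 0.009 [0.5555 0.1488] 0.1645 177.1 0.0034 84.5
   z 0.03 [0.5526 0.1443] 0.1537 177.1 0.0032 84.5
px [384.8 148. ] [ 22.1 176.8] A 3309.5
   z 0.009 [0.5543 0.1354] 0.1638 177.4 0.0193 85.6
   z 0.03 [0.5515 0.1317] 0.1531 177.4 0.018 85.6
px [156.  72.] [24. 12.] A 118.5
   z 0.009 [ 0.4728 -0.0664] 0.0107 86.8 0.0202 -8.9
   z 0.03 [ 0.4753 -0.0568] 0.01 86.8 0.0189 -8.9
```

View pics/w9.png

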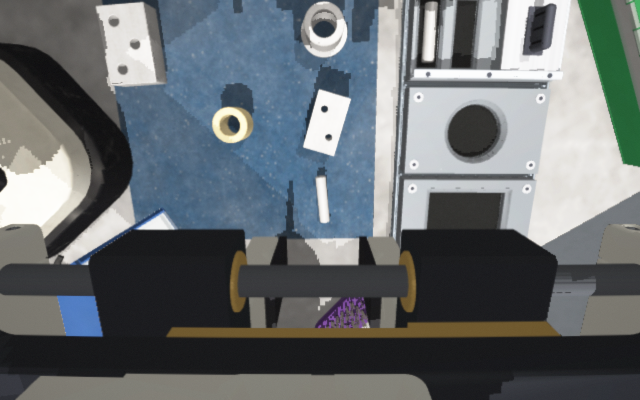

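```bash
python3 - <<'E'
from h import *
from plant import ctrl
s=ctrl.snapshot("side")
print(onplane(s,[(158,240),(172,247),(188,240),(192,272),(240,205)],0).round(3))
o=ctrl.get_obs(); rel(o,[.5963,.0757,.038],Rdown(92.9))
E
```

```text
[[ 0.812  0.014  0.   ]
 [ 0.775  0.04   0.   ]
 [ 0.746  0.014  0.   ]
 [ 0.714  0.124  0.   ]
 [ 0.652 -0.137  0.   ]]
turn [-1.082 -0.004 -0.017] | shift first [160.  -17.5  -0.5] | shift after turn [160.  -17.1  -2.2] | world [  17.2   -1.3 -160. ]
```

Bottle is clear (x > 0.74).

Request:
send_rows(
  deltas=[
    {"dx": 20,"dy": 0,"dz": 0,"ax": -1.08,"ay": 0,"az": 0,"fingers": 0.4},
    {"dx": 40,"dy": -17,"dz": -2,"ax": 0,"ay": 0,"az": 0,"fingers": 0.4},
    {"dx": 45,"dy": 0,"dz": 0,"ax": 0,"ay": 0,"az": 0,"fingers": 0.4},
    {"dx": 30,"dy": 0,"dz": 0,"ax": 0,"ay": 0,"az": 0,"fingers": 0.4},
    {"dx": 18,"dy": 0,"dz": 0,"ax": 0,"ay": 0,"az": 0,"fingers": 0.4},
    {"dx": 8,"dy": 0,"dz": 0,"ax": 0,"ay": 0,"az": 0,"fingers": 0.4},
    {"dx": 0,"dy": 0,"dz": 0,"ax": 0,"ay": 0,"az": 0,"fingers": 0.4},
  ],
)

```text
clock: 15.82
tool_pos: [0.5958, 0.0774, 0.0377]
orientation: [40.3, 89.9, 133.3]
force: [-3.1, 6.0, -2.8]
opening: 0.0348
```

```bash
python3 - <<'E'
from h import *
s,o=shot("w10")
E
```

```text
t 15.82 pos [0.5958 0.0774 0.0377] jaw 92.95 xaxis [-0.001  0.001 -1.   ] F [-3.1  6.  -2.8] M [ 2.1   1.03 -0.02] open 0.0348 q [  26.   26.  -23.   -0.  -41. -113.]
```

View pics/w10.png

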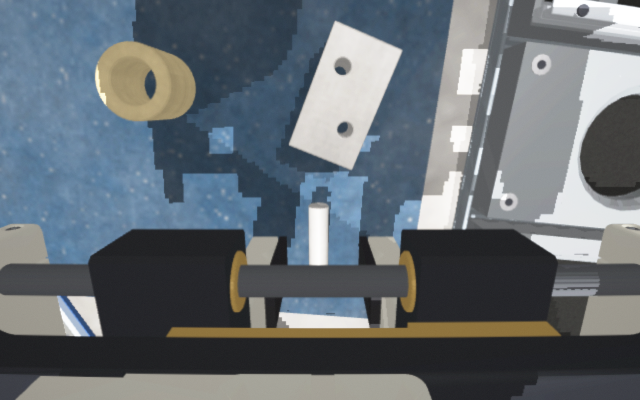

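```bash
python3 - <<'E'
from h import *
shot("s10","side");shot("t10","top")
a=cv2.imread("pics/t10.png")[30:230,120:440];cv2.imwrite("pics/t10z.png",cv2.resize(a,(800,500),interpolation=cv2.INTER_CUBIC))
a=cv2.imread("pics/s10.png")[90:310,90:410];cv2.imwrite("pics/s10z.png",cv2.resize(a,(800,550),interpolation=cv2.INTER_CUBIC))
E
```

```text
t 15.88 pos [0.5958 0.0774 0.0379] jaw 92.94 xaxis [-0.001  0.001 -1.   ] F [-3.9  4.9 -4. ] M [2.05 1.02 0.  ] open 0.035 q [  26.   26.  -23.   -0.  -41. -113.]
t 15.93 pos [0.5958 0.0774 0.0379] jaw 92.94 xaxis [-0.001  0.001 -1.   ] F [-3.2  6.1 -3.1] M [2.01 0.95 0.04] open 0.0354 q [  26.   26.  -23.   -0.  -41. -113.]
```

View pics/t10z.png

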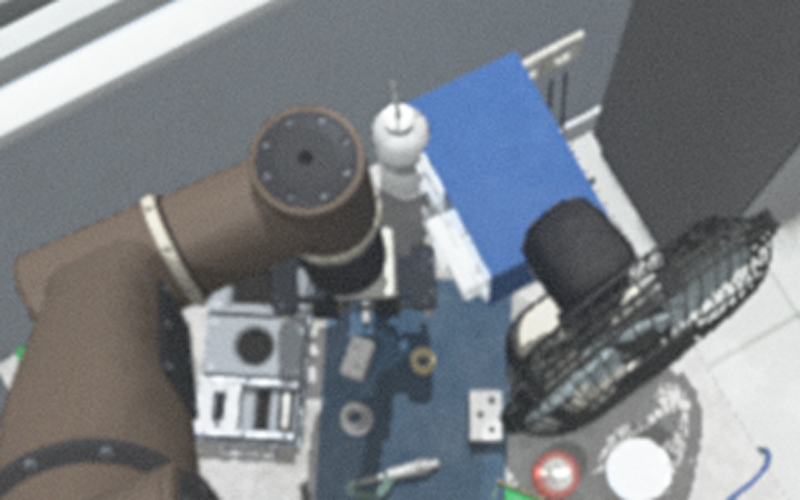

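View pics/s10z.png

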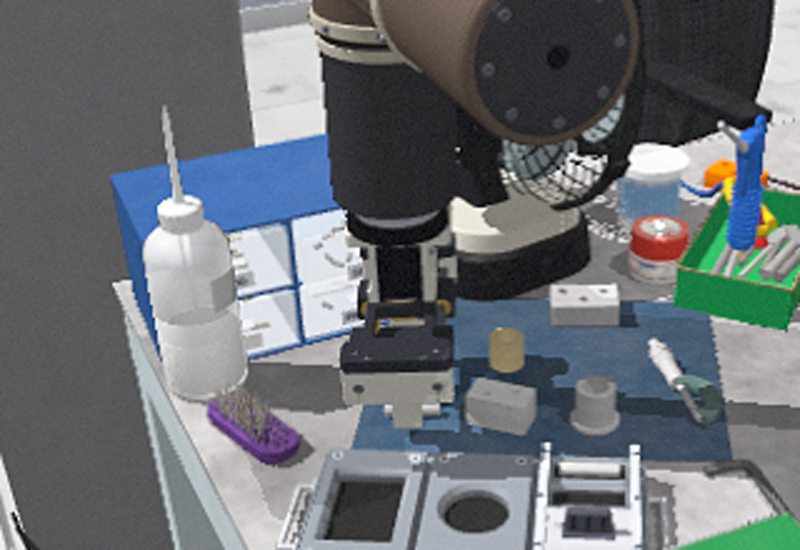

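Request:
send_rows(
  deltas=[
    {"dx": 0,"dy": 9,"dz": 6,"ax": 0,"ay": 0,"az": 0,"fingers": 0.4},
    {"dx": 0,"dy": 0,"dz": 0,"ax": 0,"ay": 0,"az": 0,"fingers": 0.4},
  ],
)

```text
clock: 16.23
tool_pos: [0.5869, 0.0819, 0.0385]
orientation: [-73.7, 90.0, 19.3]
force: [0.6, 0.1, -0.2]
opening: 0.035
```

```bash
python3 - <<'E'
from h import *
s,o=shot("w11")
E
```

```text
t 16.23 pos [0.5869 0.0819 0.0385] jaw 92.97 xaxis [ 0.  0. -1.] F [ 0.6  0.1 -0.2] M [ 0.01 -0.03  0.01] open 0.035 q [  27.   25.  -24.    0.  -41. -114.]
```

View pics/w11.png

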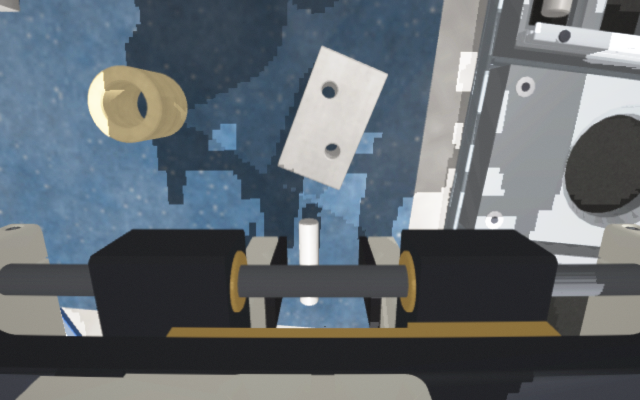

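Contact cleared, dowel between the pads (x 310). Lower and close.

Request:
send_rows(
  deltas=[
    {"dx": 7.5,"dy": 0,"dz": 0,"ax": 0,"ay": 0,"az": 0,"fingers": 0.4},
    {"dx": 0,"dy": 0,"dz": 0,"ax": 0,"ay": 0,"az": 0,"fingers": 0.1},
    {"dx": 0,"dy": 0,"dz": 0,"ax": 0,"ay": 0,"az": 0,"fingers": 0},
    {"dx": 0,"dy": 0,"dz": 0,"ax": 0,"ay": 0,"az": 0,"fingers": 0},
    {"dx": 0,"dy": 0,"dz": 0,"ax": 0,"ay": 0,"az": 0,"fingers": 0},
  ],
)

```text
clock: 16.9
tool_pos: [0.5877, 0.0812, 0.0304]
orientation: [-45.5, 90.0, 47.4]
force: [-0.9, 0.6, 0.7]
opening: 0.0092
```

```bash
python3 - <<'E'
from h import *
s,o=shot("w12")
rel(o,[.4595,.1998,.16],Rdown(87.5))
E
```

```text
t 16.9 pos [0.5877 0.0812 0.0304] jaw 92.89 xaxis [ 0.  0. -1.] F [-0.9  0.6  0.7] M [-0.01  0.   -0.06] open 0.0092 q [  27.   26.  -24.   -0.  -40. -114.]
turn [1.077e+00 1.000e-03 1.000e-03] | shift first [-129.6  122.   124.9] | shift after turn [-129.6  133.2  112.9] | world [-128.2  118.6  129.6]
```

View pics/w12.png

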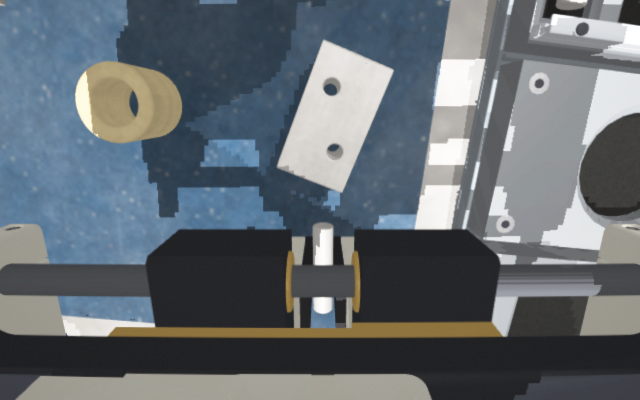

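Request:
send_rows(
  deltas=[
    {"dx": -20,"dy": 0,"dz": 0,"ax": 0,"ay": 0,"az": 0,"fingers": 0},
    {"dx": -40,"dy": 0,"dz": 0,"ax": 0,"ay": 0,"az": 0,"fingers": 0},
    {"dx": -40,"dy": 0,"dz": 0,"ax": 0.5,"ay": 0,"az": 0,"fingers": 0},
    {"dx": 0,"dy": 0,"dz": 0,"ax": 0.58,"ay": 0,"az": 0,"fingers": 0},
    {"dx": 0,"dy": 22,"dz": 17,"ax": 0,"ay": 0,"az": 0,"fingers": 0},
    {"dx": 0,"dy": 38,"dz": 28,"ax": 0,"ay": 0,"az": 0,"fingers": 0},
    {"dx": 0,"dy": 38,"dz": 30,"ax": 0,"ay": 0,"az": 0,"fingers": 0},
    {"dx": 0,"dy": 30,"dz": 24,"ax": 0,"ay": 0,"az": 0,"fingers": 0},
    {"dx": 20,"dy": 17,"dz": 13,"ax": 0,"ay": 0,"az": 0,"fingers": 0},
    {"dx": 25,"dy": 0,"dz": 0,"ax": 0,"ay": 0,"az": 0,"fingers": 0},
    {"dx": 0,"dy": 0,"dz": 0,"ax": 0,"ay": 0,"az": 0,"fingers": 0},
  ],
)

```text
clock: 18.32
tool_pos: [0.4466, 0.1989, 0.0843]
orientation: [135.6, 89.8, -136.8]
force: [-0.9, -1.2, 0.1]
opening: 0.0096
```

```bash
python3 - <<'E'
from h import *
s,o=shot("w13")
rel(o,[.447,.1998,.0487],Rdown(87.5))
a=cv2.imread('pics/w13.png')[100:330,220:560]
cv2.imwrite('pics/w13z.png',cv2.resize(a,(790,534),interpolation=cv2.INTER_CUBIC))
E
```

```text
t 18.32 pos [0.4466 0.1989 0.0843] jaw 87.53 xaxis [-0.002 -0.002 -1.   ] F [-0.9 -1.2  0.1] M [-0.01 -0.   -0.  ] open 0.0096 q [  47.   14.  -35.   -0.  -42. -140.]
turn [ 0.005 -0.026 -0.025] | shift first [35.6 -0.4  1. ] | shift after turn [35.6 -0.4  0.9] | world [  0.4   0.9 -35.6]
```

View pics/w13z.png

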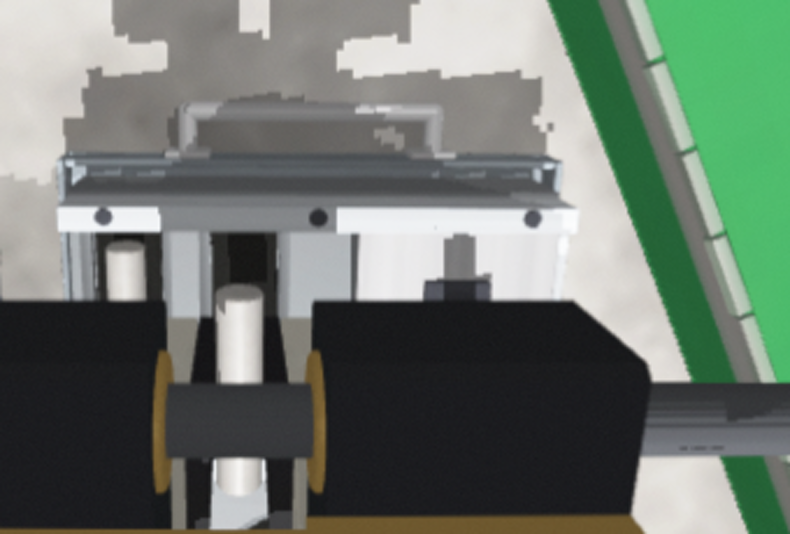

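```bash
python3 - <<'E'
from h import *
s,o=load("w13")
print(onplane(s,[(323,225.3),(323,311)],.064,o).round(4))
E
```

```text
[[0.4311 0.2001 0.064 ]
 [0.4767 0.1981 0.064 ]]
```

Request:
send_rows(
  deltas=[
    {"dx": 15,"dy": -2,"dz": 0,"ax": 0,"ay": 0,"az": 0,"fingers": 0},
    {"dx": 13,"dy": 0,"dz": 0,"ax": 0,"ay": 0,"az": 0,"fingers": 0},
    {"dx": 5,"dy": 0,"dz": 0,"ax": 0,"ay": 0,"az": 0,"fingers": 0},
    {"dx": 3,"dy": 0,"dz": 0,"ax": 0,"ay": 0,"az": 0,"fingers": 0},
    {"dx": 0,"dy": 0,"dz": 0,"ax": 0,"ay": 0,"az": 0,"fingers": 0},
  ],
)

```text
clock: 19.0
tool_pos: [0.4497, 0.1994, 0.0493]
orientation: [146.7, 90.0, -125.8]
force: [0.0, 0.3, -0.4]
opening: 0.0098
```

```bash
python3 - <<'E'
from h import *
from plant import ctrl
st(ctrl.get_obs())
E
```

```text
t 19.0 pos [0.4497 0.1994 0.0493] jaw 87.49 xaxis [-0. -0. -1.] F [ 0.   0.3 -0.4] M [-0.05 -0.04 -0.02] open 0.0098 q [  47.   17.  -36.    0.  -37. -139.]
```

Release and rise; then look.

Request:
send_rows(
  deltas=[
    {"dx": 0,"dy": 0,"dz": 0,"ax": 0,"ay": 0,"az": 0,"fingers": 0.19},
    {"dx": 0,"dy": 0,"dz": 0,"ax": 0,"ay": 0,"az": 0,"fingers": 0.19},
    {"dx": -15,"dy": 0,"dz": 0,"ax": 0,"ay": 0,"az": 0,"fingers": 0.19},
    {"dx": -40,"dy": 0,"dz": 0,"ax": 0,"ay": 0,"az": 0,"fingers": 0.19},
    {"dx": -35,"dy": 10,"dz": 15,"ax": 0,"ay": 0,"az": 0,"fingers": 0.4},
    {"dx": -10,"dy": 5,"dz": 35,"ax": 0,"ay": 0,"az": 0,"fingers": 0.4},
    {"dx": 0,"dy": 0,"dz": 0,"ax": 0,"ay": 0,"az": 0,"fingers": 0.4},
  ],
)

```text
clock: 19.88
tool_pos: [0.4374, 0.2523, 0.151]
orientation: [-39.5, 89.8, 48.1]
force: [-0.2, -1.4, 0.2]
opening: 0.0343
```

```bash
python3 - <<'E'
from h import *
s,o=shot("w14")
a=cv2.imread('pics/w14.png')[100:330,160:500]
cv2.imwrite('pics/w14z.png',cv2.resize(a,(790,534),interpolation=cv2.INTER_CUBIC))
E
```

```text
t 19.88 pos [0.4374 0.2523 0.151 ] jaw 87.61 xaxis [ 0.003  0.003 -1.   ] F [-0.2 -1.4  0.2] M [-0.06  0.04 -0.03] open 0.0343 q [  52.   10.  -29.    0.  -51. -145.]
```

View pics/w14z.png

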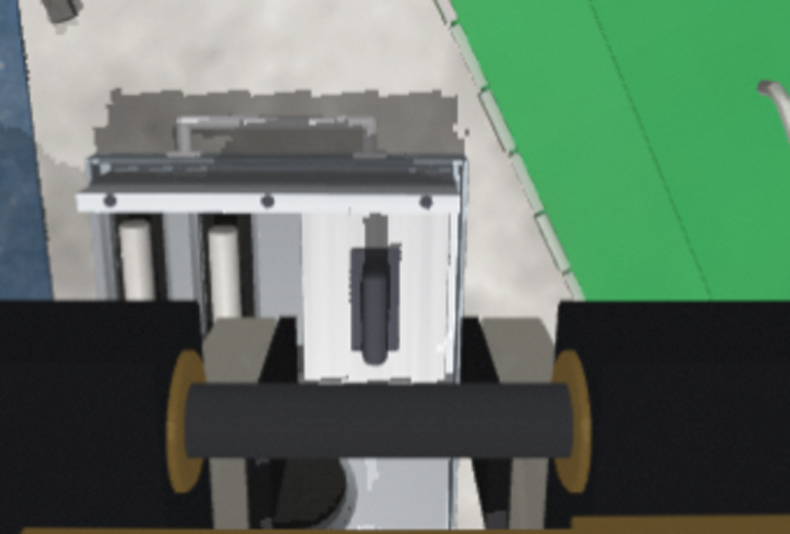

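Request:
send_rows(
  deltas=[
    {"dx": 20,"dy": -10,"dz": -1,"ax": 0,"ay": 0,"az": 0,"fingers": 0.4},
    {"dx": 30,"dy": -9,"dz": 0,"ax": 0,"ay": 0,"az": 0,"fingers": 0.4},
    {"dx": 20,"dy": 0,"dz": 0,"ax": 0,"ay": 0,"az": 0,"fingers": 0.4},
    {"dx": 15,"dy": 0,"dz": 0,"ax": 0,"ay": 0,"az": 0,"fingers": 0.4},
    {"dx": 0,"dy": 0,"dz": 0,"ax": 0,"ay": 0,"az": 0,"fingers": 0.1},
    {"dx": 0,"dy": 0,"dz": 0,"ax": 0,"ay": 0,"az": 0,"fingers": 0},
    {"dx": 0,"dy": 0,"dz": 0,"ax": 0,"ay": 0,"az": 0,"fingers": 0},
    {"dx": 0,"dy": 0,"dz": 0,"ax": 0,"ay": 0,"az": 0,"fingers": 0},
  ],
)

```text
clock: 20.92
tool_pos: [0.4562, 0.2487, 0.0652]
orientation: [-38.6, 89.9, 48.9]
force: [-1.9, 0.9, 3.3]
opening: 0.0077
```

Request:
send_rows(
  deltas=[
    {"dx": 0,"dy": 0,"dz": -6,"ax": 0,"ay": 0,"az": 0,"fingers": 0},
    {"dx": 0,"dy": 0,"dz": -10,"ax": 0,"ay": 0,"az": 0,"fingers": 0},
    {"dx": 0,"dy": 0,"dz": -12,"ax": 0,"ay": 0,"az": 0,"fingers": 0},
    {"dx": 0,"dy": 0,"dz": -12,"ax": 0,"ay": 0,"az": 0,"fingers": 0},
    {"dx": 0,"dy": 0,"dz": -12,"ax": 0,"ay": 0,"az": 0,"fingers": 0},
    {"dx": 0,"dy": 0,"dz": -8,"ax": 0,"ay": 0,"az": 0,"fingers": 0},
    {"dx": 0,"dy": 0,"dz": 0,"ax": 0,"ay": 0,"az": 0,"fingers": 0},
  ],
)

```text
clock: 21.8
tool_pos: [0.4533, 0.1876, 0.0651]
orientation: [-65.0, 90.0, 22.5]
force: [-2.6, -2.0, 7.1]
opening: 0.0075
```

Request:
send_rows(
  deltas=[
    {"dx": 0,"dy": 0,"dz": -2,"ax": 0,"ay": 0,"az": 0,"fingers": 0},
    {"dx": 0,"dy": 0,"dz": -2,"ax": 0,"ay": 0,"az": 0,"fingers": 0},
  ],
)

```text
clock: 22.05
tool_pos: [0.4533, 0.1846, 0.0652]
orientation: [-35.9, 89.9, 51.6]
force: [-6.7, 8.9, 5.2]
opening: 0.0074
```

```bash
python3 - <<'E'
from h import *
from plant import ctrl
st(ctrl.get_obs())
E
```

```text
t 22.05 pos [0.4533 0.1846 0.0652] jaw 87.5 xaxis [ 0.001  0.001 -1.   ] F [-6.7  8.9  5.2] M [ 3.22  2.41 -0.01] open 0.0074 q [  45.   15.  -36.   -0.  -39. -138.]
```

Request:
send_rows(
  deltas=[
    {"dx": 0,"dy": 0,"dz": 1.2,"ax": 0,"ay": 0,"az": 0,"fingers": 0.3},
    {"dx": 0,"dy": 0,"dz": 0,"ax": 0,"ay": 0,"az": 0,"fingers": 0.3},
    {"dx": 0,"dy": 0,"dz": 0,"ax": 0,"ay": 0,"az": 0,"fingers": 0.3},
    {"dx": -20,"dy": 0,"dz": 0,"ax": 0,"ay": 0,"az": 0,"fingers": 0.3},
    {"dx": -45,"dy": 0,"dz": 0,"ax": 0,"ay": 0,"az": 0,"fingers": 0.4},
    {"dx": -45,"dy": 4,"dz": -23,"ax": 0,"ay": 0,"az": 0,"fingers": 0.7},
    {"dx": -25,"dy": 10,"dz": -40,"ax": 0,"ay": 0,"az": 0,"fingers": 0.7},
    {"dx": 0,"dy": 10,"dz": -40,"ax": 0,"ay": 0,"az": 0,"fingers": 0.7},
    {"dx": 0,"dy": 0,"dz": 0,"ax": 0,"ay": 0,"az": 0,"fingers": 0.7},
  ],
)

```text
clock: 23.18
tool_pos: [0.4235, 0.0816, 0.1997]
orientation: [-27.1, 90.0, 60.3]
force: [-0.1, 0.9, 0.0]
opening: 0.0606
```

```bash
python3 - <<'E'
from h import *
s,o=shot("w15")
E
```

```text
t 23.18 pos [0.4235 0.0816 0.1997] jaw 87.38 xaxis [ 0.     0.001 -1.   ] F [-0.1  0.9  0. ] M [ 0.01 -0.06 -0.02] open 0.0606 q [  37.   -1.  -33.   -0.  -58. -130.]
```

View pics/w15.png

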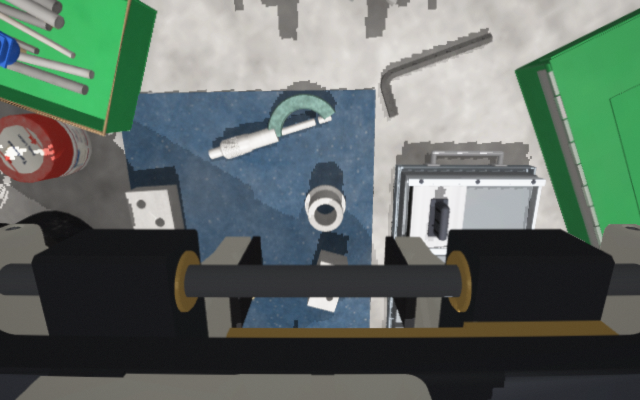

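```bash
python3 - <<'E'
from h import *
s,o=load("w15")
a=s["image"][170:250,280:370]; cv2.imwrite('pics/w15z.png',cv2.resize(a,(675,600),interpolation=cv2.INTER_CUBIC))
E
```

```text
(no output)
```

View pics/w15z.png

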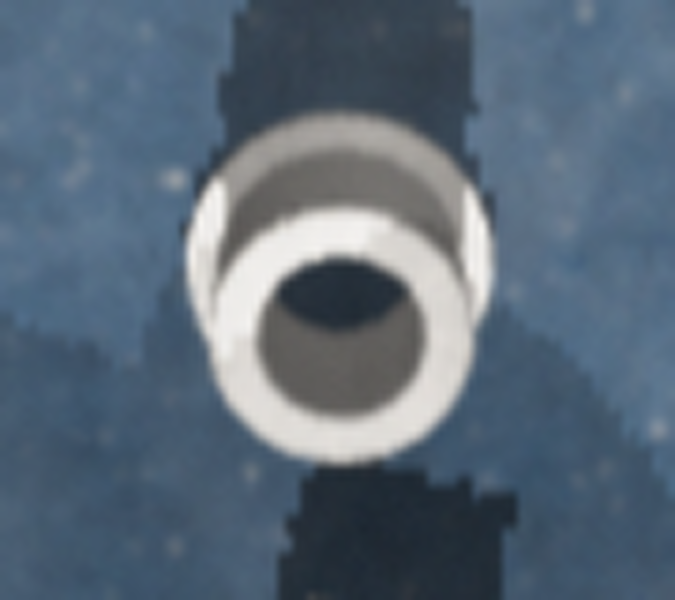

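```bash
python3 - <<'E'
from h import *
s,o=load("w15")
q=lambda u,v:(u/7.5+280-.4,v/7.5+170-.4)
p=onplane(s,[q(342,336),q(212,336),q(473,336),q(342,207),q(342,464)],.037,o); print(p.round(4))
print("flange",onplane(s,[q(187,255),q(493,255)],.006,o).round(4))
c=p[0]; rel(o,[c[0],c[1],.048],Rdown(87.5))
E
```

```text
[[0.4471 0.0833 0.037 ]
 [0.4464 0.0678 0.037 ]
 [0.4478 0.099  0.037 ]
 [0.4312 0.084  0.037 ]
 [0.4633 0.0826 0.037 ]]
flange [[0.4448 0.0633 0.006 ]
 [0.4466 0.1034 0.006 ]]
turn [-0.025  0.008  0.004] | shift first [151.7 -23.5   2.7] | shift after turn [151.7 -23.5   2.7] | world [  23.6    1.7 -151.7]
```

Request:
send_rows(
  deltas=[
    {"dx": 20,"dy": -10,"dz": 2,"ax": 0,"ay": 0,"az": 0,"fingers": 0.7},
    {"dx": 40,"dy": -13.5,"dz": 0.7,"ax": 0,"ay": 0,"az": 0,"fingers": 0.7},
    {"dx": 45,"dy": 0,"dz": 0,"ax": 0,"ay": 0,"az": 0,"fingers": 0.7},
    {"dx": 30,"dy": 0,"dz": 0,"ax": 0,"ay": 0,"az": 0,"fingers": 0.7},
    {"dx": 15,"dy": 0,"dz": 0,"ax": 0,"ay": 0,"az": 0,"fingers": 0.7},
    {"dx": 6,"dy": 0,"dz": 0,"ax": 0,"ay": 0,"az": 0,"fingers": 0.7},
    {"dx": 0,"dy": 0,"dz": 0,"ax": 0,"ay": 0,"az": 0,"fingers": 0.7},
  ],
)

```text
clock: 24.1
tool_pos: [0.4483, 0.0856, 0.0431]
orientation: [133.5, 90.0, -139.0]
force: [0.7, 0.5, -0.2]
opening: 0.0613
```

```bash
python3 - <<'E'
from h import *
s,o=shot("w16")
E
```

```text
t 24.1 pos [0.4483 0.0856 0.0431] jaw 87.52 xaxis [-0.001 -0.001 -1.   ] F [ 0.7  0.5 -0.2] M [-0.01 -0.04 -0.02] open 0.0613 q [  36.   15.  -41.    0.  -34. -128.]
```

View pics/w16.png

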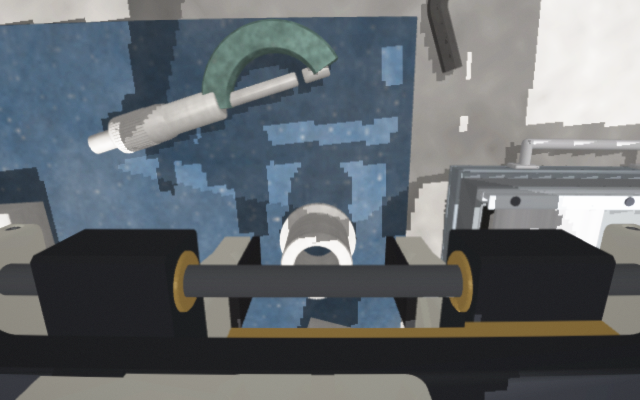

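Request:
send_rows(
  deltas=[
    {"dx": 0,"dy": 1,"dz": -2,"ax": 0,"ay": 0,"az": 0,"fingers": 0.5},
    {"dx": 0,"dy": 0,"dz": 0,"ax": 0,"ay": 0,"az": 0,"fingers": 0.3},
    {"dx": 0,"dy": 0,"dz": 0,"ax": 0,"ay": 0,"az": 0,"fingers": 0.2},
    {"dx": 0,"dy": 0,"dz": 0,"ax": 0,"ay": 0,"az": 0,"fingers": 0.2},
    {"dx": 0,"dy": 0,"dz": 0,"ax": 0,"ay": 0,"az": 0,"fingers": 0.2},
  ],
)

```text
clock: 24.78
tool_pos: [0.4473, 0.0834, 0.0436]
orientation: [-65.0, 90.0, 22.5]
force: [-2.4, -0.6, 5.8]
opening: 0.0342
```

```bash
python3 - <<'E'
from h import *
s,o=shot("w17")
E
```

```text
t 24.77 pos [0.4473 0.0834 0.0436] jaw 87.5 xaxis [ 0.  0. -1.] F [-2.4 -0.6  5.8] M [-0.08  0.41 -0.04] open 0.0342 q [  35.   15.  -41.    0.  -34. -128.]
```

View pics/w17.png

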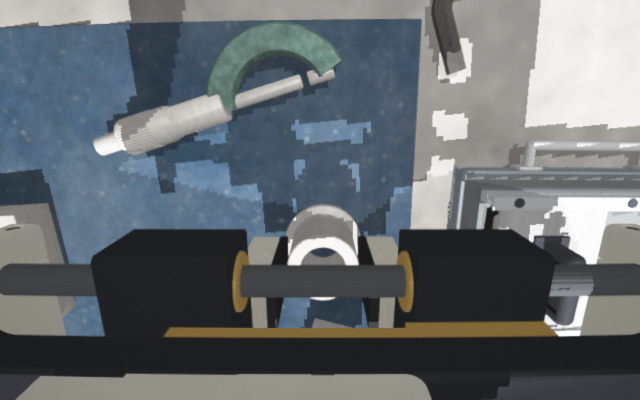

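Request:
send_rows(
  deltas=[
    {"dx": -15,"dy": 0,"dz": 0,"ax": 0,"ay": 0,"az": 0,"fingers": 0.2},
    {"dx": -40,"dy": 0,"dz": 0,"ax": 0,"ay": 0,"az": 0,"fingers": 0.2},
    {"dx": -45,"dy": 0,"dz": 0,"ax": 0,"ay": 0,"az": 0,"fingers": 0.2},
    {"dx": 0,"dy": -13,"dz": 20,"ax": 0,"ay": 0,"az": 0,"fingers": 0.2},
    {"dx": 0,"dy": -25,"dz": 40,"ax": 0,"ay": 0,"az": 0,"fingers": 0.2},
    {"dx": 0,"dy": -25,"dz": 40,"ax": 0,"ay": 0,"az": 0,"fingers": 0.2},
    {"dx": 0,"dy": -20.5,"dz": 33.5,"ax": 0,"ay": 0,"az": 0,"fingers": 0.2},
    {"dx": 0,"dy": 0,"dz": 0,"ax": 0,"ay": 0,"az": 0,"fingers": 0.2},
  ],
)

```text
clock: 25.82
tool_pos: [0.5373, 0.2153, 0.1411]
orientation: [129.3, 89.9, -143.1]
force: [-0.2, -0.7, -1.1]
opening: 0.034
```

```bash
python3 - <<'E'
from h import *
s,o=shot("w18")
E
```

```text
t 25.82 pos [0.5373 0.2153 0.1411] jaw 87.57 xaxis [-0.002 -0.001 -1.   ] F [-0.2 -0.7 -1.1] M [-0.04  0.1  -0.01] open 0.034 q [  41.   17.  -20.   -0.  -53. -134.]
```

View pics/w18.png

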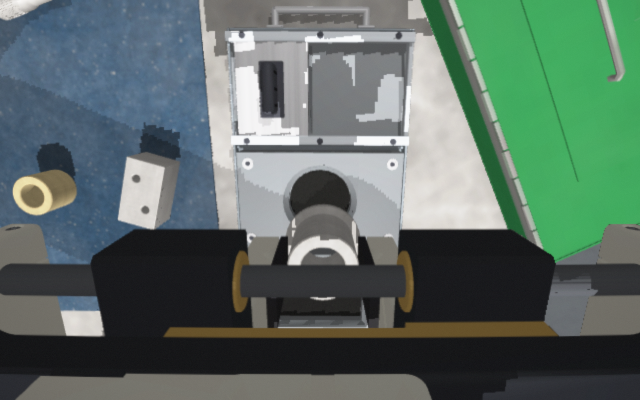

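```bash
python3 - <<'E'
from h import *
s,o=load("w18")
p=onplane(s,[(248,164),(392.5,164.5)],.023,o); print(p.round(4), p.mean(0))
d=p[1]-p[0]; d/=np.linalg.norm(d); n=np.array([d[1],-d[0],0]); print("angle",np.degrees(np.arctan2(d[1],d[0])),"centre",p.mean(0)+n*.0292)
p=onplane(s,[(241,141),(320,141.5),(400,141.5),(236,36),(404,36),(320,36)],.036,o); print(p.round(4))
o["tool_pos"]; rel(o,list((p*0)[0]+ [.5367,.2131,.056]),Rdown(87.5))
E
```

```text
[[0.5057 0.162  0.023 ]
 [0.5106 0.2679 0.023 ]] [0.50816861 0.21495211 0.023     ]
angle 87.37914176131692 centre [0.53733807 0.21361689 0.023     ]
[[0.4878 0.1617 0.036 ]
 [0.4905 0.2157 0.036 ]
 [0.4928 0.2704 0.036 ]
 [0.4214 0.1651 0.036 ]
 [0.426  0.2722 0.036 ]
 [0.4239 0.2186 0.036 ]]
turn [ 0.014 -0.014 -0.017] | shift first [85.2  0.4 -2.1] | shift after turn [85.1  0.5 -2.2] | world [ -0.6  -2.2 -85.1]
```

Request:
send_rows(
  deltas=[
    {"dx": 20,"dy": 0,"dz": -2,"ax": 0,"ay": 0,"az": 0,"fingers": 0.2},
    {"dx": 30,"dy": 0,"dz": 0,"ax": 0,"ay": 0,"az": 0,"fingers": 0.2},
    {"dx": 15,"dy": 0,"dz": 0,"ax": 0,"ay": 0,"az": 0,"fingers": 0.2},
    {"dx": 8,"dy": 0,"dz": 0,"ax": 0,"ay": 0,"az": 0,"fingers": 0.2},
    {"dx": 5,"dy": 0,"dz": 0,"ax": 0,"ay": 0,"az": 0,"fingers": 0.2},
    {"dx": 4,"dy": 0,"dz": 0,"ax": 0,"ay": 0,"az": 0,"fingers": 0.2},
    {"dx": 0,"dy": 0,"dz": 0,"ax": 0,"ay": 0,"az": 0,"fingers": 0.2},
  ],
)

```text
clock: 26.75
tool_pos: [0.5363, 0.2111, 0.0616]
orientation: [-48.4, 90.0, 39.1]
force: [-0.1, 0.7, -1.5]
opening: 0.034
```

```bash
python3 - <<'E'
from h import *
s,o=shot("w19")
E
```

```text
t 26.75 pos [0.5363 0.2111 0.0616] jaw 87.49 xaxis [ 0.  0. -1.] F [-0.1  0.7 -1.5] M [ 0.02 -0.02  0.  ] open 0.034 q [  41.   22.  -25.    0.  -43. -133.]
```

View pics/w19.png

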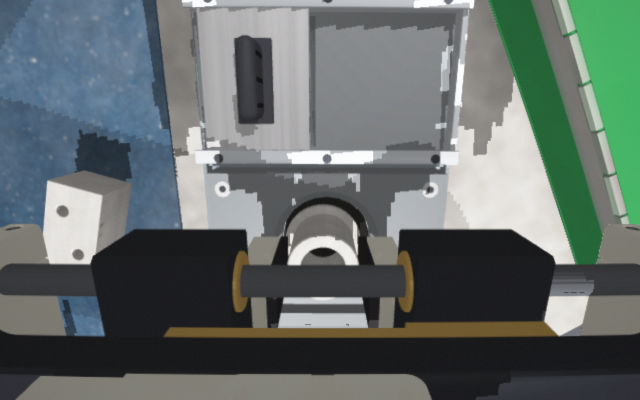

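Request:
send_rows(
  deltas=[
    {"dx": 0,"dy": -0.5,"dz": 2.2,"ax": 0,"ay": 0,"az": 0,"fingers": 0.2},
    {"dx": 3,"dy": 0,"dz": 0,"ax": 0,"ay": 0,"az": 0,"fingers": 0.2},
    {"dx": 3,"dy": 0,"dz": 0,"ax": 0,"ay": 0,"az": 0,"fingers": 0.2},
    {"dx": 0,"dy": 0,"dz": 0,"ax": 0,"ay": 0,"az": 0,"fingers": 0.2},
  ],
)

```text
clock: 27.3
tool_pos: [0.5366, 0.213, 0.055]
orientation: [128.3, 90.0, -144.2]
force: [-0.5, -0.5, -1.8]
opening: 0.0339
```

```bash
python3 - <<'E'
from h import *
from plant import ctrl
st(ctrl.get_obs())
E
```

```text
t 27.3 pos [0.5366 0.213  0.055 ] jaw 87.49 xaxis [-0.001 -0.    -1.   ] F [-0.5 -0.5 -1.8] M [-0.02 -0.01 -0.01] open 0.0339 q [  41.   23.  -25.   -0.  -42. -134.]
```

Request:
send_rows(
  deltas=[
    {"dx": 0,"dy": 0,"dz": 0,"ax": 0,"ay": 0,"az": 0,"fingers": 0.6},
    {"dx": 0,"dy": 0,"dz": 0,"ax": 0,"ay": 0,"az": 0,"fingers": 0.6},
    {"dx": -15,"dy": 0,"dz": 0,"ax": 0,"ay": 0,"az": 0,"fingers": 0.6},
    {"dx": -40,"dy": 0,"dz": 0,"ax": 0,"ay": 0,"az": 0,"fingers": 0.6},
    {"dx": -45,"dy": 20,"dz": 0,"ax": 0,"ay": 0,"az": 0,"fingers": 0.6},
    {"dx": -45,"dy": 40,"dz": 0,"ax": 0,"ay": 0,"az": 0,"fingers": 0.6},
    {"dx": 0,"dy": 0,"dz": 0,"ax": 0,"ay": 0,"az": 0,"fingers": 0.6},
  ],
)

```text
clock: 28.18
tool_pos: [0.4769, 0.2169, 0.2059]
orientation: [-45.6, 89.5, 42.0]
force: [1.3, 0.5, -0.0]
opening: 0.0523
```

```bash
python3 - <<'E'
from h import *
s,o=shot("w20")
s,o=shot("s20","side")
a=s["image"][120:290,200:420]; cv2.imwrite('pics/s20z.png',cv2.resize(a,(770,595),interpolation=cv2.INTER_CUBIC))
E
```

```text
t 28.18 pos [0.4769 0.2169 0.2059] jaw 87.6 xaxis [ 0.007  0.006 -1.   ] F [ 1.3  0.5 -0. ] M [ 0.05 -0.07  0.  ] open 0.0523 q [  46.    8.  -22.    0.  -59. -138.]
t 28.23 pos [0.4769 0.2166 0.2037] jaw 87.58 xaxis [ 0.004  0.004 -1.   ] F [-0.1 -0.8 -1.1] M [-0.05 -0.05 -0.04] open 0.0523 q [  46.    8.  -22.    0.  -59. -138.]
```

View pics/w20.png

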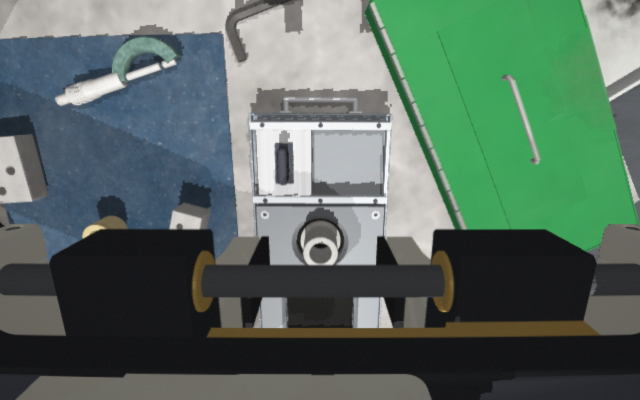

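View pics/s20z.png

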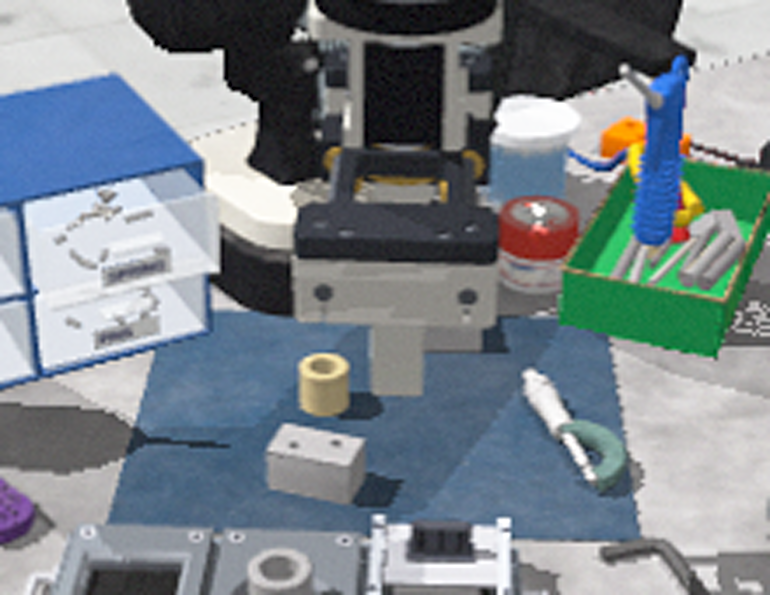

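```bash
python3 - <<'E'
from h import *
s,o=load("w1" if 0 else "w9"); 
for n in("top1","wrist1","side1"):
    pass
a=cv2.imread("pics/w4.png")[90:330,0:260];cv2.imwrite("pics/w4f.png",cv2.resize(a,(650,600),interpolation=cv2.INTER_CUBIC))
a=cv2.imread("pics/top1.png")[90:230,250:450];cv2.imwrite("pics/t1f.png",cv2.resize(a,(800,560),interpolation=cv2.INTER_CUBIC))
a=cv2.imread("pics/s4.png")[20:240,220:420];cv2.imwrite("pics/s4f.png",cv2.resize(a,(540,594),interpolation=cv2.INTER_CUBIC))
E
```

```text
(no output)
```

View pics/w4f.png

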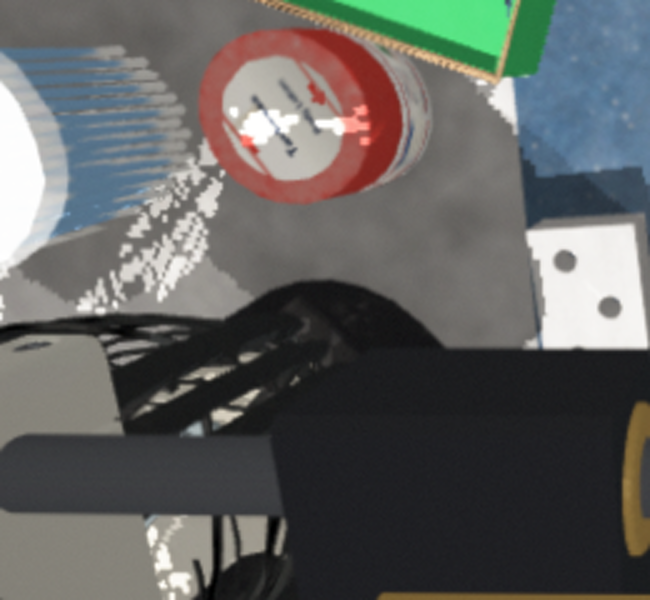

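View pics/t1f.png

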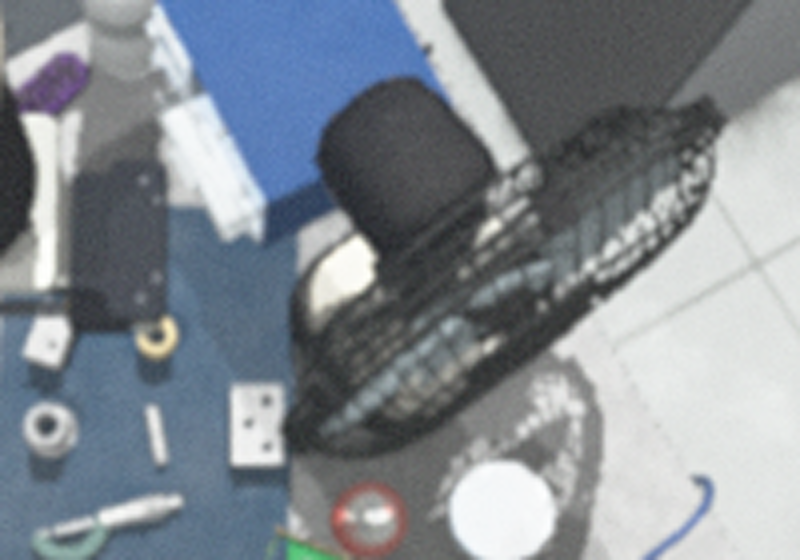

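View pics/s4f.png

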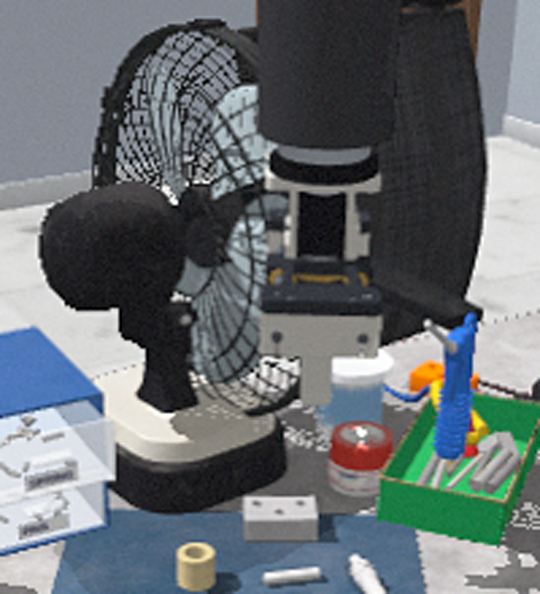

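```bash
python3 - <<'E'
from h import *
t,_=load("top1"); w,ow=load("wrist1")
def tri(a,ua,oa,b,ub,ob):
    C1,R1=cam(a,oa);C2,R2=cam(b,ob); d1=R1@rays(a,ua)[0];d2=R2@rays(b,ub)[0]
    A=np.c_[d1,-d2]; x=np.linalg.lstsq(A,C2-C1,rcond=None)[0]; return C1+d1*x[0],C2+d2*x[1]
print(cam(t)[0])
for u in [(170,140),(168,130),(172,150)]:
    print(tri(t,(322,196),None,w,u,ow))
for z in (.1,.15,.2,.25,.3): print(z,onplane(t,[(322,196)],z).round(3))
a=cv2.imread("pics/wrist1.png")[90:240,0:240];cv2.imwrite("pics/w1f.png",cv2.resize(a,(800,500),interpolation=cv2.INTER_CUBIC))
E
```

```text
[ 0.27588266 -0.05363062  1.17120116]
(array([ 0.42691023, -0.0993463 ,  0.15300146]), array([ 0.43193625, -0.10014879,  0.15378299]))
(array([ 0.42554778, -0.09893389,  0.16218682]), array([ 0.42059548, -0.0977965 ,  0.16140119]))
(array([ 0.42778253, -0.09961034,  0.1471206 ]), array([ 0.44348162, -0.10098757,  0.14951106]))
0.1 [[ 0.435 -0.102  0.1  ]]
0.15 [[ 0.427 -0.099  0.15 ]]
0.2 [[ 0.42  -0.097  0.2  ]]
0.25 [[ 0.413 -0.095  0.25 ]]
0.3 [[ 0.405 -0.093  0.3  ]]
```

View pics/w1f.png

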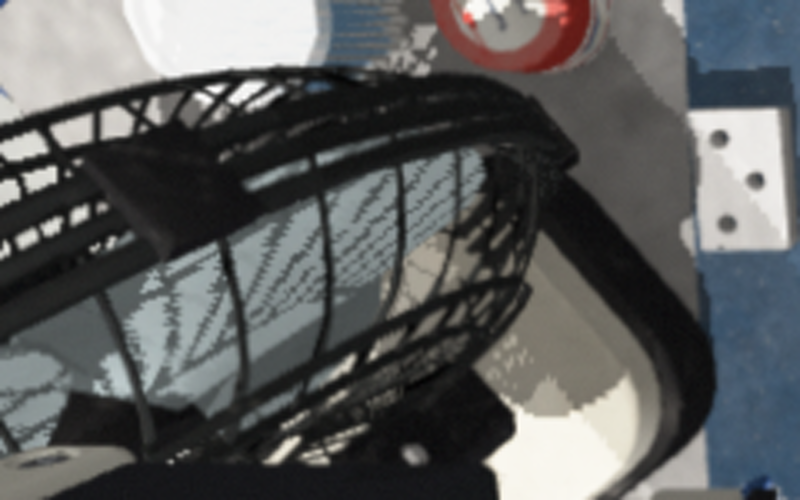

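Request:
send_rows(
  deltas=[
    {"dx": 0,"dy": 10,"dz": -25,"ax": 0,"ay": 0,"az": 0,"fingers": 1},
    {"dx": 0,"dy": 10,"dz": -45,"ax": 0,"ay": 0,"az": 0,"fingers": 1},
    {"dx": 0,"dy": 8,"dz": -45,"ax": 0,"ay": 0,"az": 0,"fingers": 1},
    {"dx": -10,"dy": 8,"dz": -45,"ax": 0,"ay": 0,"az": 0,"fingers": 1},
    {"dx": -10,"dy": 5,"dz": -27,"ax": 0,"ay": 0,"az": 0,"fingers": 1},
    {"dx": 0,"dy": 0,"dz": 0,"ax": 0,"ay": 0,"az": 0,"fingers": 1},
  ],
)

```text
clock: 29.02
tool_pos: [0.4276, 0.0292, 0.2203]
orientation: [128.5, 90.0, -144.2]
force: [0.7, -0.2, -0.4]
opening: 0.0873
```

```bash
python3 - <<'E'
from h import *
s,o=shot("w21")
blobs(s,o,(150,90,330,235),(.024,.03),160,200)
E
```

```text
t 29.02 pos [0.4276 0.0292 0.2203] jaw 87.34 xaxis [-0. -0. -1.] F [ 0.7 -0.2 -0.4] M [ 0.07 -0.06  0.03] open 0.0873 q [  30.   -2.  -31.    0.  -61. -123.]
px [212.5 206.8] [55.4 45.8] A 2059.0
   z 0.024 [ 0.4492 -0.0814] 0.045 88.6 0.0574 -5.2
   z 0.03 [ 0.4475 -0.0793] 0.0442 88.6 0.0563 -5.2
px [299.7 136.2] [16.4 64.9] A 724.5
   z 0.024 [0.3837 0.0097] 0.061 103.6 0.0151 14.6
   z 0.03 [0.3832 0.0101] 0.0599 103.6 0.0148 14.6
```

View pics/w21.png

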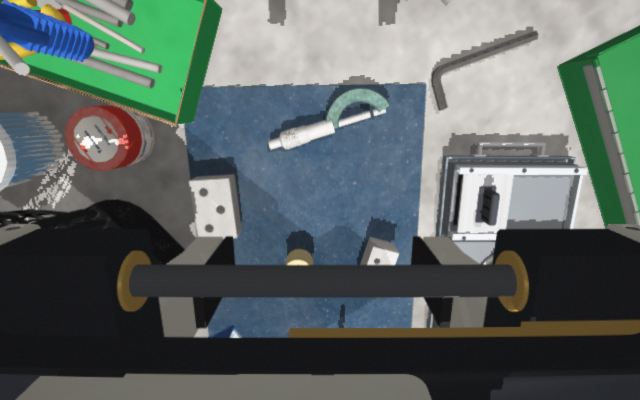

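```bash
python3 - <<'E'
from h import *
s,o=load("w21")
a=s["image"][165:250,175:260]; cv2.imwrite('pics/w21z.png',cv2.resize(a,(595,595),interpolation=cv2.INTER_CUBIC))
E
```

```text
(no output)
```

View pics/w21z.png

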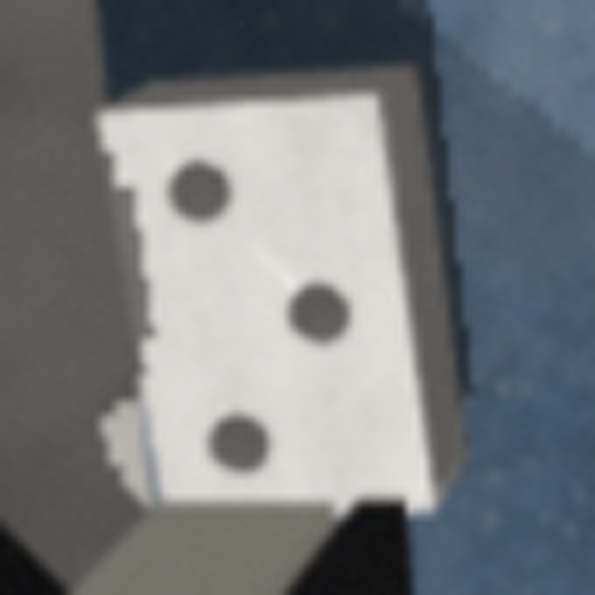

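```bash
python3 - <<'E'
from h import *
s,o=load("w21")
q=lambda u,v:(u/7+175-.43,v/7+165-.43)
p=onplane(s,[q(98,112),q(380,93),q(435,512)],.024,o); print(p.round(4))
print(np.linalg.norm(p[1]-p[0]),np.linalg.norm(p[2]-p[1]),(p[0]+p[2])/2)
for e in(p[1]-p[0],p[2]-p[1]): print(np.degrees(np.arctan2(e[1],e[0])))
E
```

```text
[[ 0.4209 -0.1013  0.024 ]
 [ 0.4201 -0.0615  0.024 ]
 [ 0.4823 -0.0607  0.024 ]]
0.039815715160137585 0.06216486727222422 [ 0.4516197 -0.081003   0.024    ]
91.16005472406705
0.6932287979690974
```

Request:
send_rows(
  deltas=[
    {"dx": 0,"dy": 0,"dz": 0,"ax": -1,"ay": 0,"az": 0,"fingers": 1},
    {"dx": 0,"dy": 0,"dz": 0,"ax": -2,"ay": 0,"az": 0,"fingers": 1},
    {"dx": 0,"dy": 0,"dz": 0,"ax": -2,"ay": 0,"az": 0,"fingers": 1},
    {"dx": 0,"dy": 0,"dz": 0,"ax": -2,"ay": 0,"az": 0,"fingers": 1},
    {"dx": 0,"dy": 0,"dz": 0,"ax": -2,"ay": 0,"az": 0,"fingers": 1},
    {"dx": 0,"dy": 0,"dz": 0,"ax": -2,"ay": 0,"az": 0,"fingers": 1},
    {"dx": 0,"dy": 0,"dz": 0,"ax": -2,"ay": 0,"az": 0,"fingers": 1},
    {"dx": 0,"dy": 0,"dz": 0,"ax": -2,"ay": 0,"az": 0,"fingers": 1},
    {"dx": 0,"dy": 0,"dz": 0,"ax": -2,"ay": 0,"az": 0,"fingers": 1},
    {"dx": 0,"dy": 0,"dz": 0,"ax": -2,"ay": 0,"az": 0,"fingers": 1},
  ],
)

```text
clock: 30.32
tool_pos: [0.4279, 0.0314, 0.2194]
orientation: [24.0, 89.9, -153.2]
force: [-0.9, -0.6, 0.4]
opening: 0.0878
```

```bash
python3 - <<'E'
from h import *
from plant import ctrl
st(ctrl.get_obs())
E
```

```text
t 30.32 pos [0.4279 0.0314 0.2194] jaw -177.15 xaxis [-0.002 -0.001 -1.   ] F [-0.9 -0.6  0.4] M [ 0.01  0.1  -0.04] open 0.0878 q [ 31.  -2. -31.  -0. -61. -28.]
```

Request:
send_rows(
  deltas=[
    {"dx": 0,"dy": 0,"dz": 0,"ax": -2,"ay": 0,"az": 0,"fingers": 1},
    {"dx": 0,"dy": 0,"dz": 0,"ax": -2,"ay": 0,"az": 0,"fingers": 1},
    {"dx": 0,"dy": 0,"dz": 0,"ax": -2,"ay": 0,"az": 0,"fingers": 1},
    {"dx": 0,"dy": 0,"dz": 0,"ax": -2,"ay": 0,"az": 0,"fingers": 1},
    {"dx": 0,"dy": 0,"dz": 0,"ax": -2,"ay": 0,"az": 0,"fingers": 1},
    {"dx": 0,"dy": 0,"dz": 0,"ax": -2,"ay": 0,"az": 0,"fingers": 1},
    {"dx": 0,"dy": 0,"dz": 0,"ax": -2,"ay": 0,"az": 0,"fingers": 1},
    {"dx": 0,"dy": 0,"dz": 0,"ax": -2,"ay": 0,"az": 0,"fingers": 1},
    {"dx": 0,"dy": 0,"dz": 0,"ax": -2,"ay": 0,"az": 0,"fingers": 1},
    {"dx": 0,"dy": 0,"dz": 0,"ax": -2,"ay": 0,"az": 0,"fingers": 1},
    {"dx": 0,"dy": 0,"dz": 0,"ax": -2,"ay": 0,"az": 0,"fingers": 1},
    {"dx": 0,"dy": 0,"dz": 0,"ax": -2,"ay": 0,"az": 0,"fingers": 1},
  ],
)

```text
clock: 31.82
tool_pos: [0.4279, 0.0314, 0.2194]
orientation: [-96.8, 89.9, -153.9]
force: [-0.8, -0.2, 0.8]
opening: 0.0875
```

Request:
send_rows(
  deltas=[
    {"dx": 0,"dy": 0,"dz": 0,"ax": -2,"ay": 0,"az": 0,"fingers": 1},
    {"dx": 0,"dy": 0,"dz": 0,"ax": -2,"ay": 0,"az": 0,"fingers": 1},
    {"dx": 0,"dy": 0,"dz": 0,"ax": -2,"ay": 0,"az": 0,"fingers": 1},
    {"dx": 0,"dy": 0,"dz": 0,"ax": -2,"ay": 0,"az": 0,"fingers": 1},
    {"dx": 0,"dy": 0,"dz": 0,"ax": -2,"ay": 0,"az": 0,"fingers": 1},
    {"dx": 0,"dy": 0,"dz": 0,"ax": -1.7,"ay": 0,"az": 0,"fingers": 1},
    {"dx": 0,"dy": 0,"dz": 0,"ax": 0,"ay": 0,"az": 0,"fingers": 1},
  ],
)

```text
clock: 32.7
tool_pos: [0.4279, 0.0313, 0.2196]
orientation: [-153.8, 89.9, -152.9]
force: [-0.3, -0.1, 0.0]
opening: 0.0875
```

```bash
cat >> h.py <<'E'
def Rtilt(jaw,th):
    "tool down, jaw dir, then turned about tool z by th deg"
    return Rdown(jaw)@Ro.from_rotvec([0,0,np.radians(th)]).as_matrix()
E
python3 - <<'E'
from h import *
s,o=shot("w22")
rel(o,[.4516,-.01,.16],Rtilt(1,-30)); print(Rtilt(1,-30).round(2))
rel(o,[.4516,-.066,.031],Rtilt(1,-30))
E
```

```text
t 32.7 pos [0.4279 0.0313 0.2196] jaw 0.96 xaxis [-0.002 -0.001 -1.   ] F [-0.3 -0.1  0. ] M [-0.1   0.06 -0.07] open 0.0875 q [ 31.  -2. -31.  -0. -61. 150.]
turn [-3.000e-03 -1.900e-02 -5.991e+00] | shift first [ 59.6 -41.6  23.1] | shift after turn [72.4 -6.3 23. ] | world [ 23.7 -41.3 -59.6]
[[ 0.01 -0.02  1.  ]
 [-0.5   0.87  0.02]
 [-0.87 -0.5   0.  ]]
turn [-3.000e-03 -1.900e-02 -5.991e+00] | shift first [188.6 -97.5  22.4] | shift after turn [212.1   9.7  22. ] | world [  23.7  -97.3 -188.6]
```

View pics/w22.png

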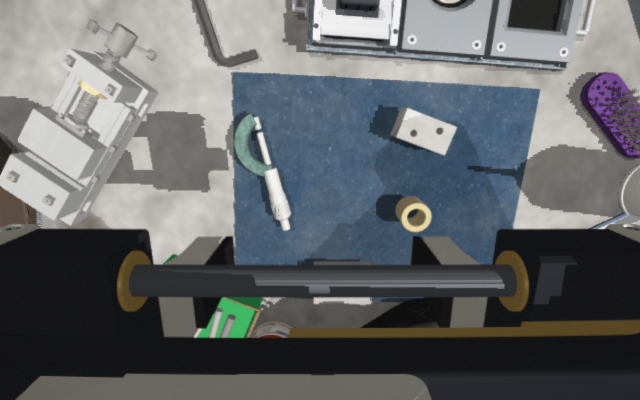

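```bash
python3 - <<'E'
from h import *
s,o=load("wrist1")
f=lambda u,v:(u/3.333,v/3.333+90)
for p in [(700,320),(714,370),(712,400),(690,440),(640,270),(600,220)]:
    print(p,onplane(s,[f(*p)],.005,o).round(3),onplane(s,[f(*p)],.04,o).round(3))
# top view base edge
t,_=load("top1"); g=lambda u,v:(u/4+250,v/4+90)
for p in [(292,300),(295,340),(300,270)]: print(onplane(t,[g(*p)],.02).round(3),onplane(t,[g(*p)],.05).round(3))
E
```

```text
(700, 320) [[ 0.517 -0.11   0.005]] [[ 0.509 -0.098  0.04 ]]
(714, 370) [[ 0.542 -0.105  0.005]] [[ 0.532 -0.094  0.04 ]]
(712, 400) [[ 0.557 -0.107  0.005]] [[ 0.546 -0.096  0.04 ]]
(690, 440) [[ 0.577 -0.12   0.005]] [[ 0.565 -0.107  0.04 ]]
(640, 270) [[ 0.493 -0.136  0.005]] [[ 0.487 -0.123  0.04 ]]
(600, 220) [[ 0.469 -0.153  0.005]] [[ 0.465 -0.138  0.04 ]]
[[ 0.547 -0.108  0.02 ]] [[ 0.54  -0.107  0.05 ]]
[[ 0.514 -0.111  0.02 ]] [[ 0.508 -0.109  0.05 ]]
[[ 0.571 -0.115  0.02 ]] [[ 0.564 -0.113  0.05 ]]
```

Request:
send_rows(
  deltas=[
    {"dx": 0,"dy": 0,"dz": 0,"ax": 0,"ay": 0,"az": -1,"fingers": 0.86},
    {"dx": 0,"dy": 0,"dz": 0,"ax": 0,"ay": 0,"az": -1.5,"fingers": 0.86},
    {"dx": 0,"dy": 0,"dz": 0,"ax": 0,"ay": 0,"az": -1.5,"fingers": 0.86},
    {"dx": 0,"dy": 0,"dz": 0,"ax": 0,"ay": 0,"az": -1.5,"fingers": 0.86},
    {"dx": 0,"dy": 0,"dz": 0,"ax": 0,"ay": 0,"az": -0.5,"fingers": 0.86},
    {"dx": 20,"dy": -2,"dz": 8,"ax": 0,"ay": 0,"az": 0,"fingers": 0.86},
    {"dx": 30,"dy": -2,"dz": 9,"ax": 0,"ay": 0,"az": 0,"fingers": 0.86},
    {"dx": 22,"dy": -2,"dz": 6,"ax": 0,"ay": 0,"az": 0,"fingers": 0.86},
    {"dx": 0,"dy": 0,"dz": 0,"ax": 0,"ay": 0,"az": 0,"fingers": 0.86},
  ],
)

```text
clock: 33.88
tool_pos: [0.4508, -0.0113, 0.1601]
orientation: [-90.2, 59.9, -89.4]
force: [-0.1, 0.5, 0.6]
opening: 0.0753
```

```bash
python3 - <<'E'
from h import *
s,o=shot("w23")
rel(o,[.4516,-.066,.031],Rtilt(1,-30))
s,_=shot("s23","side")
a=s["image"][20:290,200:440]; cv2.imwrite('pics/s23z.png',cv2.resize(a,(533,600),interpolation=cv2.INTER_CUBIC))
E
```

```text
t 33.88 pos [ 0.4508 -0.0113  0.1601] jaw 0.79 xaxis [ 0.005 -0.501 -0.866] F [-0.1  0.5  0.6] M [ 1.49  0.08 -0.02] open 0.0753 q [ 41.  10. -44.  26. -59. 121.]
turn [-0.027 -0.037  0.01 ] | shift first [139.2  17.3   0.3] | shift after turn [ 1.392e+02  1.710e+01 -1.000e-01] | world [   0.8  -54.7 -129.1]
t 33.92 pos [ 0.4513 -0.0105  0.1609] jaw 0.85 xaxis [ 0.007 -0.5   -0.866] F [0.1 0.7 0. ] M [ 1.51  0.09 -0.02] open 0.0756 q [ 41.  10. -44.  26. -59. 121.]
```

View pics/w23.png

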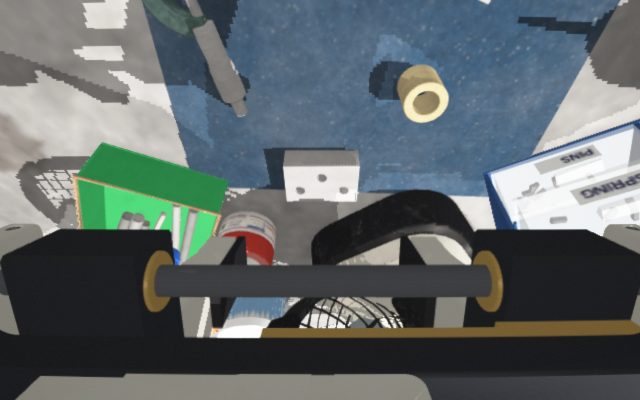

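View pics/s23z.png

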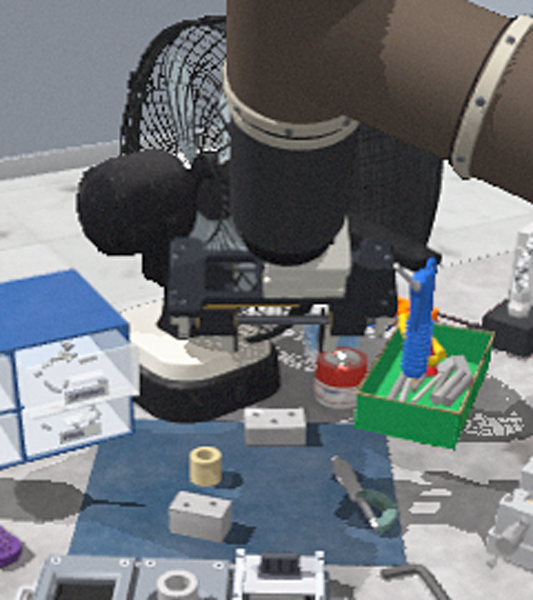

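Request:
send_rows(
  deltas=[
    {"dx": 20,"dy": 5,"dz": 0,"ax": 0,"ay": 0,"az": 0,"fingers": 0.86},
    {"dx": 30,"dy": 5,"dz": 0,"ax": 0,"ay": 0,"az": 0,"fingers": 0.86},
    {"dx": 30,"dy": 5,"dz": 0,"ax": 0,"ay": 0,"az": 0,"fingers": 0.86},
    {"dx": 15,"dy": 2,"dz": 0,"ax": 0,"ay": 0,"az": 0,"fingers": 0.86},
    {"dx": 5,"dy": 0,"dz": 0,"ax": 0,"ay": 0,"az": 0,"fingers": 0.86},
    {"dx": 0,"dy": 0,"dz": 0,"ax": 0,"ay": 0,"az": 0,"fingers": 0.86},
  ],
)

```text
clock: 34.72
tool_pos: [0.4526, -0.0448, 0.0665]
orientation: [-89.9, 60.0, -88.9]
force: [-0.1, -0.6, 0.2]
opening: 0.0757
```

```bash
python3 - <<'E'
from h import *
s,o=shot("w24")
rel(o,[.4516,-.066,.031],Rtilt(1,-30))
s,_=shot("s24","side")
a=s["image"][100:290,220:420]; cv2.imwrite('pics/s24z.png',cv2.resize(a,(600,570),interpolation=cv2.INTER_CUBIC))
E
```

```text
t 34.73 pos [ 0.4526 -0.0448  0.0665] jaw 0.99 xaxis [ 0.01  -0.5   -0.866] F [-0.1 -0.6  0.2] M [ 1.59 -0.01  0.05] open 0.0757 q [ 35.  18. -53.  37. -43. 113.]
turn [-0.007  0.011 -0.005] | shift first [41.3 -0.6 -1.4] | shift after turn [41.3 -0.5 -1.4] | world [ -1.  -21.2 -35.5]
t 34.77 pos [ 0.4528 -0.0447  0.0666] jaw 1.0 xaxis [ 0.01  -0.499 -0.866] F [-0.3 -0.6 -0.1] M [1.52 0.07 0.02] open 0.0753 q [ 35.  18. -53.  37. -43. 113.]
```

View pics/w24.png

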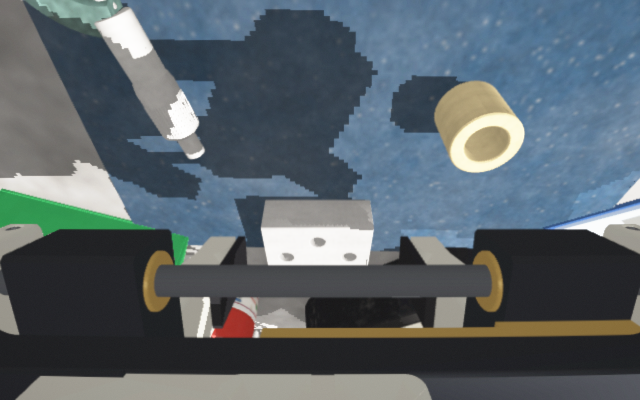

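View pics/s24z.png

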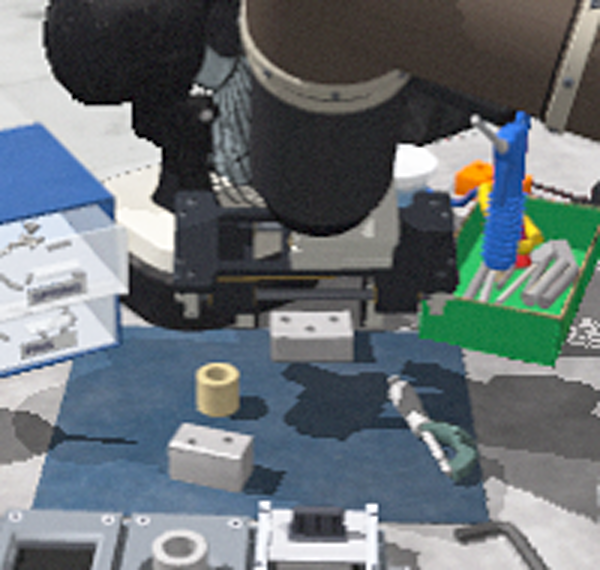

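```bash
python3 - <<'E'
from h import *
s,o=load("s24"); f=lambda u,v:(u/3+220,v/3+100)
for p in [(418,338),(432,240)]: 
  for z in (0,.04,.06): print("side",p,z,onplane(s,[f(*p)],z).round(3))
s,o=load("w21")
print("w21 corner",[onplane(s,[(187,123)],z,o).round(3) for z in(0,.03,.06)], [onplane(s,[(178,122)],z,o).round(3) for z in(0,.03,.06)])
s,o=load("wrist1")
print([onplane(s,[(207,81)],z,o).round(3) for z in(0,.03,.06)])
E
```

```text
side (418, 338) 0 [[ 0.365 -0.103  0.   ]]
side (418, 338) 0.04 [[ 0.373 -0.037  0.04 ]]
side (418, 338) 0.06 [[ 0.377 -0.004  0.06 ]]
side (432, 240) 0 [[ 0.336 -0.273  0.   ]]
side (432, 240) 0.04 [[ 0.346 -0.195  0.04 ]]
side (432, 240) 0.06 [[ 0.352 -0.156  0.06 ]]
w21 corner [array([[ 0.367, -0.104,  0.   ]]), array([[ 0.366, -0.092,  0.03 ]]), array([[ 0.365, -0.081,  0.06 ]])] [array([[ 0.365, -0.113,  0.   ]]), array([[ 0.365, -0.101,  0.03 ]]), array([[ 0.364, -0.088,  0.06 ]])]
[array([[ 0.358, -0.103,  0.   ]]), array([[ 0.361, -0.093,  0.03 ]]), array([[ 0.363, -0.084,  0.06 ]])]
```

Request:
send_rows(
  deltas=[
    {"dx": 15,"dy": 0,"dz": -2,"ax": 0,"ay": 0,"az": 0,"fingers": 0.86},
    {"dx": 12,"dy": 0,"dz": 0,"ax": 0,"ay": 0,"az": 0,"fingers": 0.86},
    {"dx": 8,"dy": 0,"dz": 0,"ax": 0,"ay": 0,"az": 0,"fingers": 0.86},
    {"dx": 3,"dy": 0,"dz": 0,"ax": 0,"ay": 0,"az": 0,"fingers": 0.86},
    {"dx": 0,"dy": 0,"dz": 0,"ax": 0,"ay": 0,"az": 0,"fingers": 0.86},
  ],
)

```text
clock: 35.45
tool_pos: [0.4506, -0.0643, 0.0332]
orientation: [-90.0, 60.0, -89.0]
force: [-0.4, -0.3, 0.5]
opening: 0.0755
```

```bash
python3 - <<'E'
from h import *
s,o=shot("w25")
rel(o,[.4516,-.066,.031],Rtilt(1,-30))
E
```

```text
t 35.45 pos [ 0.4506 -0.0643  0.0332] jaw 0.98 xaxis [ 0.009 -0.5   -0.866] F [-0.4 -0.3  0.5] M [1.52 0.06 0.03] open 0.0755 q [ 31.  20. -57.  45. -38. 108.]
turn [-0.004  0.002 -0.   ] | shift first [ 2.8 -0.4  0.9] | shift after turn [ 2.8 -0.4  0.9] | world [ 1.  -1.7 -2.2]
```

View pics/w25.png

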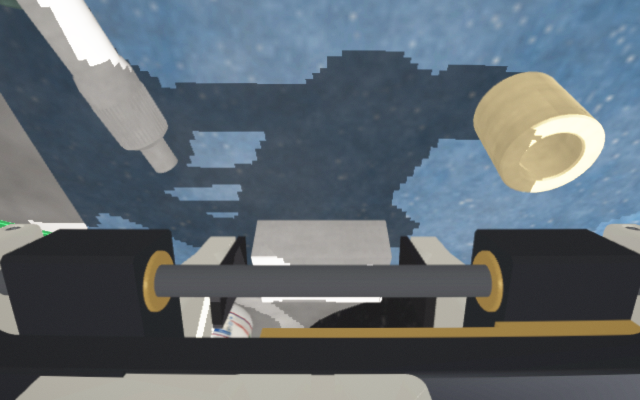

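Request:
send_rows(
  deltas=[
    {"dx": 0,"dy": 0,"dz": 0,"ax": 0,"ay": 0,"az": 0,"fingers": 0.7},
    {"dx": 0,"dy": 0,"dz": 0,"ax": 0,"ay": 0,"az": 0,"fingers": 0.5},
    {"dx": 0,"dy": 0,"dz": 0,"ax": 0,"ay": 0,"az": 0,"fingers": 0.5},
    {"dx": 0,"dy": 0,"dz": 0,"ax": 0,"ay": 0,"az": 0,"fingers": 0.5},
  ],
)

```text
clock: 36.0
tool_pos: [0.4505, -0.0641, 0.0332]
orientation: [-90.0, 60.0, -89.0]
force: [-2.6, 2.9, 4.4]
opening: 0.0619
```

```bash
python3 - <<'E'
from h import *
from plant import ctrl
st(ctrl.get_obs())
E
```

```text
t 36.0 pos [ 0.4505 -0.0641  0.0332] jaw 1.01 xaxis [ 0.009 -0.5   -0.866] F [-2.6  2.9  4.4] M [ 1.6   0.82 -0.4 ] open 0.0619 q [ 31.  20. -57.  45. -38. 108.]
```

Request:
send_rows(
  deltas=[
    {"dx": -5,"dy": -3,"dz": 0,"ax": 0,"ay": 0,"az": 0,"fingers": 0.5},
    {"dx": -12,"dy": -7,"dz": 0,"ax": 0,"ay": 0,"az": 0,"fingers": 0.5},
    {"dx": -17.5,"dy": -10,"dz": 0,"ax": 0,"ay": 0,"az": 0,"fingers": 0.5},
    {"dx": -6,"dy": 10,"dz": 0,"ax": 0,"ay": 0,"az": 0,"fingers": 0.5},
    {"dx": -12,"dy": 21,"dz": 0,"ax": 0,"ay": 0,"az": 0,"fingers": 0.5},
    {"dx": -15,"dy": 26,"dz": 0,"ax": 0,"ay": 0,"az": 0,"fingers": 0.5},
    {"dx": -15,"dy": 26,"dz": 0,"ax": 0,"ay": 0,"az": 0,"fingers": 0.5},
    {"dx": -10,"dy": 17.5,"dz": 0,"ax": 0,"ay": 0,"az": 0,"fingers": 0.5},
    {"dx": 0,"dy": 0,"dz": 0,"ax": 0,"ay": 0,"az": 0,"fingers": 0.5},
  ],
)

```text
clock: 37.12
tool_pos: [0.4488, 0.0534, 0.0724]
orientation: [-90.0, 60.0, -88.9]
force: [-0.0, 0.2, -3.0]
opening: 0.0618
```

```bash
python3 - <<'E'
from h import *
s,o=shot("w26")
s,_=shot("s26","side")
a=s["image"][120:310,220:420]; cv2.imwrite('pics/s26z.png',cv2.resize(a,(600,570),interpolation=cv2.INTER_CUBIC))
E
```

```text
t 37.12 pos [0.4488 0.0534 0.0724] jaw 1.11 xaxis [ 0.01  -0.5   -0.866] F [-0.   0.2 -3. ] M [ 2.14  0.11 -0.01] open 0.0618 q [ 47.  20. -46.  27. -50. 112.]
t 37.17 pos [0.4483 0.0522 0.0724] jaw 1.05 xaxis [ 0.009 -0.5   -0.866] F [ 0.1 -0.4 -3. ] M [ 2.09  0.12 -0.  ] open 0.0616 q [ 47.  20. -46.  27. -50. 112.]
```

View pics/w26.png

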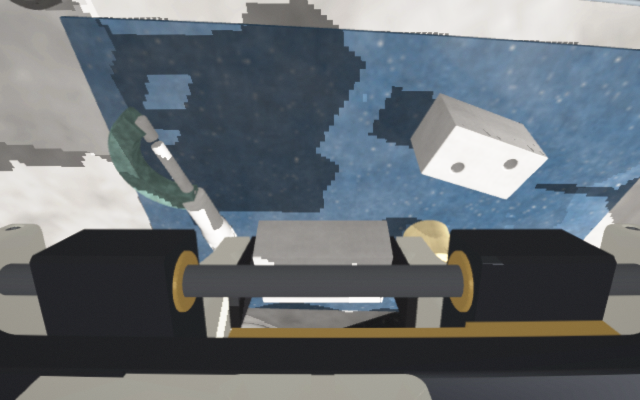

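View pics/s26z.png

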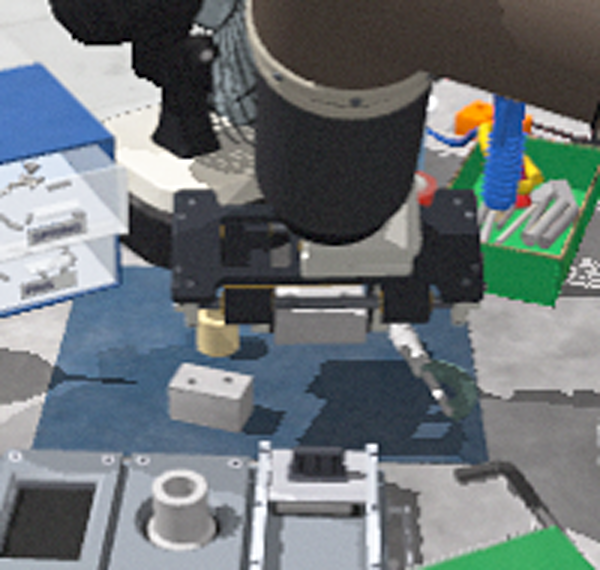

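Request:
send_rows(
  deltas=[
    {"dx": 12,"dy": 7,"dz": 0,"ax": 0,"ay": 0,"az": 0,"fingers": 0.5},
    {"dx": 12,"dy": 7,"dz": 0,"ax": 0,"ay": 0,"az": 0,"fingers": 0.5},
    {"dx": 6,"dy": 3.5,"dz": 0,"ax": 0,"ay": 0,"az": 0,"fingers": 0.5},
    {"dx": 3,"dy": 1.7,"dz": 0,"ax": 0,"ay": 0,"az": 0,"fingers": 0.5},
    {"dx": 0,"dy": 0,"dz": 0,"ax": 0,"ay": 0,"az": 0,"fingers": 0.5},
  ],
)

```text
clock: 37.85
tool_pos: [0.4484, 0.0516, 0.0345]
orientation: [-90.0, 60.0, -89.1]
force: [-0.1, -0.5, -2.8]
opening: 0.0616
```

```bash
python3 - <<'E'
from h import *
from plant import ctrl
st(ctrl.get_obs())
E
```

```text
t 37.85 pos [0.4484 0.0516 0.0345] jaw 0.98 xaxis [ 0.008 -0.5   -0.866] F [-0.1 -0.5 -2.8] M [2.19 0.06 0.01] open 0.0616 q [ 47.  23. -49.  30. -45. 108.]
```

Request:
send_rows(
  deltas=[
    {"dx": 1,"dy": 0.6,"dz": 0,"ax": 0,"ay": 0,"az": 0,"fingers": 0.5},
    {"dx": 0,"dy": 0,"dz": 0,"ax": 0,"ay": 0,"az": 0,"fingers": 0.84},
    {"dx": 0,"dy": 0,"dz": 0,"ax": 0,"ay": 0,"az": 0,"fingers": 0.84},
    {"dx": -15,"dy": 0,"dz": 0,"ax": 0,"ay": 0,"az": 0,"fingers": 0.84},
    {"dx": -30,"dy": 0,"dz": 0,"ax": 0,"ay": 0,"az": 0,"fingers": 0.84},
    {"dx": -45,"dy": 0,"dz": 0,"ax": 0,"ay": 0,"az": 0,"fingers": 0.84},
    {"dx": -45,"dy": -20,"dz": 0,"ax": 0,"ay": 0,"az": 0,"fingers": 0.84},
    {"dx": 0,"dy": -30,"dz": 0,"ax": 0,"ay": 0,"az": 1,"fingers": 0.84},
    {"dx": 0,"dy": -20,"dz": 0,"ax": 0,"ay": 0,"az": 1.7,"fingers": 0.84},
    {"dx": 0,"dy": 0,"dz": 0,"ax": 0,"ay": 0,"az": 1.7,"fingers": 0.84},
    {"dx": 0,"dy": 0,"dz": 0,"ax": 0,"ay": 0,"az": 1.6,"fingers": 0.84},
    {"dx": 0,"dy": 0,"dz": 0,"ax": 0,"ay": 0,"az": 0,"fingers": 0.84},
  ],
)

```text
clock: 39.35
tool_pos: [0.4486, 0.0567, 0.1851]
orientation: [50.8, 89.8, 51.6]
force: [0.4, 0.2, -0.0]
opening: 0.074
```

```bash
python3 - <<'E'
from h import *
s,o=shot("w27")
E
```

```text
t 39.35 pos [0.4486 0.0567 0.1851] jaw 0.78 xaxis [ 0.002  0.003 -1.   ] F [ 0.4  0.2 -0. ] M [-0.18 -0.03 -0.01] open 0.074 q [ 32.   2. -32.  -0. -55. 149.]
```

View pics/w27.png

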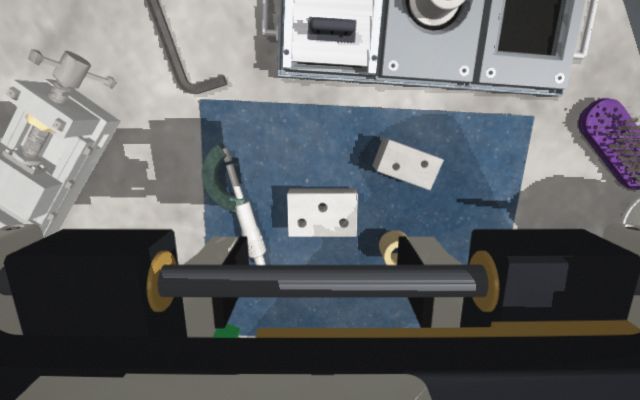

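```bash
python3 - <<'E'
from h import *
s,o=load("w27")
blobs(s,o,(272,175,365,245),(.024,),150,300)
a=s["image"][175:250,275:370]; cv2.imwrite('pics/w27z.png',cv2.resize(a,(760,600),interpolation=cv2.INTER_CUBIC))
E
```

```text
px [322.  214.5] [43. 70.] A 2943.0
   z 0.024 [0.45   0.0352] 0.0614 0.7 0.0402 -87.7
```

View pics/w27z.png

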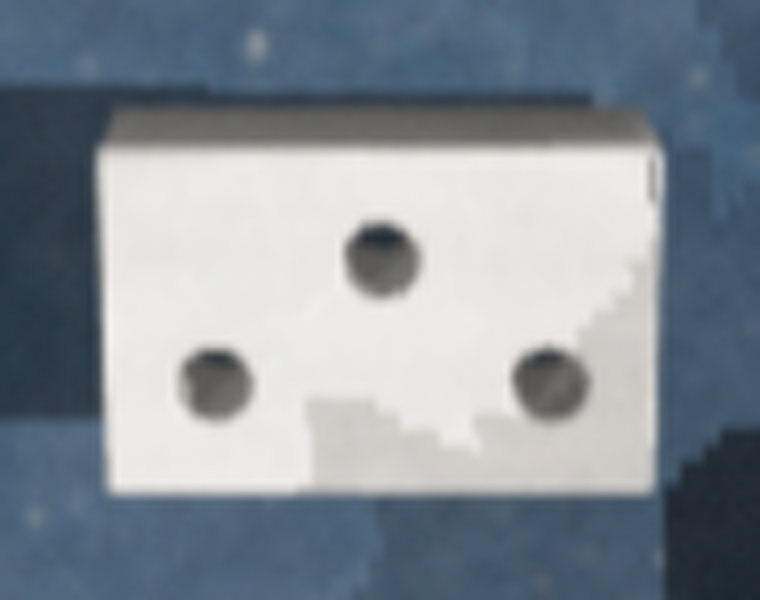

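Request:
send_rows(
  deltas=[
    {"dx": 20,"dy": -10,"dz": 1.2,"ax": 0,"ay": 0,"az": 0,"fingers": 0.84},
    {"dx": 40,"dy": -11.5,"dz": 0,"ax": 0,"ay": 0,"az": 0,"fingers": 0.84},
    {"dx": 40,"dy": 0,"dz": 0,"ax": 0,"ay": 0,"az": 0,"fingers": 0.84},
    {"dx": 20,"dy": 0,"dz": 0,"ax": 0,"ay": 0,"az": 0,"fingers": 0.84},
    {"dx": 8,"dy": 0,"dz": 0,"ax": 0,"ay": 0,"az": 0,"fingers": 0.84},
    {"dx": 0,"dy": 0,"dz": 0,"ax": 0,"ay": 0,"az": 0,"fingers": 0.84},
  ],
)

```text
clock: 40.15
tool_pos: [0.4497, 0.0367, 0.0556]
orientation: [-133.4, 89.9, -132.3]
force: [-0.8, -0.4, 0.6]
opening: 0.0736
```

```bash
python3 - <<'E'
from h import *
s,o=shot("w28")
E
```

```text
t 40.15 pos [0.4497 0.0367 0.0556] jaw 1.07 xaxis [-0.001 -0.001 -1.   ] F [-0.8 -0.4  0.6] M [-0.1   0.06  0.06] open 0.0736 q [ 30.  13. -41.   0. -36. 151.]
```

View pics/w28.png

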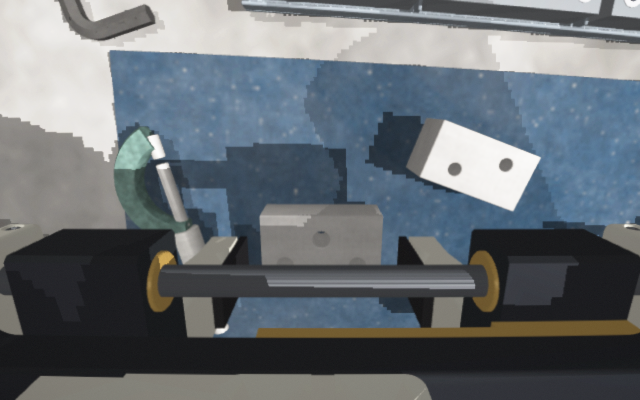

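Request:
send_rows(
  deltas=[
    {"dx": 10,"dy": 0,"dz": 0,"ax": 0,"ay": 0,"az": 0,"fingers": 0.79},
    {"dx": 7.5,"dy": 0,"dz": 0,"ax": 0,"ay": 0,"az": 0,"fingers": 0.79},
    {"dx": 0,"dy": 0,"dz": 0,"ax": 0,"ay": 0,"az": 0,"fingers": 0.6},
    {"dx": 0,"dy": 0,"dz": 0,"ax": 0,"ay": 0,"az": 0,"fingers": 0.5},
    {"dx": 0,"dy": 0,"dz": 0,"ax": 0,"ay": 0,"az": 0,"fingers": 0.5},
    {"dx": 0,"dy": 0,"dz": 0,"ax": 0,"ay": 0,"az": 0,"fingers": 0.5},
  ],
)

```text
clock: 40.95
tool_pos: [0.4498, 0.0364, 0.0384]
orientation: [56.3, 90.0, 57.3]
force: [-0.4, -0.0, -3.1]
opening: 0.0614
```

```bash
python3 - <<'E'
from h import *
from plant import ctrl
o=ctrl.get_obs(); st(o)
rel(o,[.50,.15,.16],Rdown(-92.5))
rel(o,[.6167,.2098,.16],Rdown(-92.5))
E
```

```text
t 40.95 pos [0.4498 0.0364 0.0384] jaw 0.99 xaxis [ 0.  0. -1.] F [-0.4 -0.  -3.1] M [-0.13  0.02 -0.01] open 0.0614 q [ 30.  15. -42.  -0. -33. 151.]
turn [ 1.8698e+01 -0.0000e+00 -1.0000e-03] | shift first [-121.6  112.8   52.1] | shift after turn [-121.6   45.1 -115.7] | world [ 50.2 113.6 121.6]
turn [ 1.8698e+01 -0.0000e+00 -1.0000e-03] | shift first [-121.6  170.5  169.8] | shift after turn [-121.6  159.1 -180.6] | world [166.9 173.4 121.6]
```

Request:
send_rows(
  deltas=[
    {"dx": -15,"dy": 0,"dz": 0,"ax": 0,"ay": 0,"az": 0,"fingers": 0.5},
    {"dx": -40,"dy": 0,"dz": 0,"ax": 0,"ay": 0,"az": 0,"fingers": 0.5},
    {"dx": -40,"dy": 0,"dz": 0,"ax": 0,"ay": 0,"az": 0,"fingers": 0.5},
    {"dx": -27,"dy": 0,"dz": 0,"ax": 0.7,"ay": 0,"az": 0,"fingers": 0.5},
    {"dx": 0,"dy": 0,"dz": 0,"ax": 2,"ay": 0,"az": 0,"fingers": 0.5},
    {"dx": 0,"dy": 0,"dz": 0,"ax": 2,"ay": 0,"az": 0,"fingers": 0.5},
    {"dx": 0,"dy": 0,"dz": 0,"ax": 2,"ay": 0,"az": 0,"fingers": 0.5},
    {"dx": 0,"dy": 0,"dz": 0,"ax": 2,"ay": 0,"az": 0,"fingers": 0.5},
    {"dx": 0,"dy": 0,"dz": 0,"ax": 2,"ay": 0,"az": 0,"fingers": 0.5},
    {"dx": 0,"dy": 0,"dz": 0,"ax": 2,"ay": 0,"az": 0,"fingers": 0.5},
    {"dx": 0,"dy": 0,"dz": 0,"ax": 2,"ay": 0,"az": 0,"fingers": 0.5},
    {"dx": 0,"dy": 0,"dz": 0,"ax": 2,"ay": 0,"az": 0,"fingers": 0.5},
  ],
)

```text
clock: 42.45
tool_pos: [0.4495, 0.0363, 0.1603]
orientation: [-111.9, 90.0, 165.2]
force: [0.4, 0.5, -2.7]
opening: 0.0616
```

Request:
send_rows(
  deltas=[
    {"dx": 0,"dy": 0,"dz": 0,"ax": 2,"ay": 0,"az": 0,"fingers": 0.5},
    {"dx": 0,"dy": 10,"dz": -25,"ax": 0,"ay": 0,"az": 0,"fingers": 0.5},
    {"dx": 0,"dy": 15,"dz": -40,"ax": 0,"ay": 0,"az": 0,"fingers": 0.5},
    {"dx": 0,"dy": 20,"dz": -45,"ax": 0,"ay": 0,"az": 0,"fingers": 0.5},
    {"dx": 0,"dy": 35,"dz": -35,"ax": 0,"ay": 0,"az": 0,"fingers": 0.5},
    {"dx": 0,"dy": 40,"dz": -25,"ax": 0,"ay": 0,"az": 0,"fingers": 0.5},
    {"dx": 0,"dy": 30,"dz": -10,"ax": 0,"ay": 0,"az": 0,"fingers": 0.5},
    {"dx": 0,"dy": 10,"dz": 0,"ax": 0,"ay": 0,"az": 0,"fingers": 0.5},
    {"dx": 0,"dy": 0,"dz": 0,"ax": 0,"ay": 0,"az": 0,"fingers": 0.5},
  ],
)

```text
clock: 43.58
tool_pos: [0.6175, 0.2093, 0.1594]
orientation: [-60.0, 89.9, -152.5]
force: [-0.9, 0.0, -2.3]
opening: 0.0614
```

```bash
python3 - <<'E'
from h import *
s,o=shot("w29")
rel(o,[.618,.2099,.1],Rdown(-92.5))
E
```

```text
t 43.58 pos [0.6175 0.2093 0.1594] jaw -92.48 xaxis [-0.001 -0.001 -1.   ] F [-0.9  0.  -2.3] M [-0.14  0.22 -0.04] open 0.0614 q [ 36.  22.  -9.  -0. -59.  52.]
turn [0.004 0.009 0.015] | shift first [59.4  0.6 -0.7] | shift after turn [59.4  0.5 -0.6] | world [  0.5   0.6 -59.4]
```

View pics/w29.png

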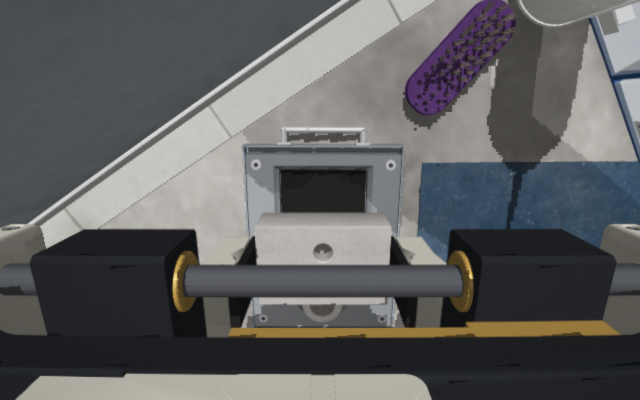

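```bash
python3 - <<'E'
from h import *
s,o=load("w29")
p=onplane(s,[(256,165),(391,164.5),(264,319),(382,319)],.023,o); print(p.round(4)); 
d=p[1]-p[0]; print(np.degrees(np.arctan2(d[1],d[0])), p.mean(0), p[:2].mean(0), p[:2].mean(0)-.0292*np.array([.999,-.044,0]))
E
```

```text
[[0.6473 0.2606 0.023 ]
 [0.6431 0.1545 0.023 ]
 [0.5088 0.2666 0.023 ]
 [0.5041 0.1612 0.023 ]]
-92.28251995812386 [0.57579674 0.21071322 0.023     ] [0.64517771 0.20753467 0.023     ] [0.61600691 0.20881947 0.023     ]
```

Request:
send_rows(
  deltas=[
    {"dx": 20,"dy": 0,"dz": 0,"ax": 0,"ay": 0,"az": 0,"fingers": 0.5},
    {"dx": 35,"dy": 0,"dz": 0,"ax": 0,"ay": 0,"az": 0,"fingers": 0.5},
    {"dx": 25,"dy": 0,"dz": 0,"ax": 0,"ay": 0,"az": 0,"fingers": 0.5},
    {"dx": 12,"dy": 0,"dz": 0,"ax": 0,"ay": 0,"az": 0,"fingers": 0.5},
    {"dx": 4,"dy": 0,"dz": 0,"ax": 0,"ay": 0,"az": 0,"fingers": 0.5},
    {"dx": 0,"dy": 0,"dz": 0,"ax": 0,"ay": 0,"az": 0,"fingers": 0.5},
  ],
)

```text
clock: 44.38
tool_pos: [0.6179, 0.2095, 0.0652]
orientation: [120.0, 89.9, 27.6]
force: [-0.5, 0.0, -3.5]
opening: 0.0615
```

```bash
python3 - <<'E'
from h import *
s,o=shot("w30")
s,_=shot("s30","side")
a=s["image"][220:340,190:390]; cv2.imwrite('pics/s30z.png',cv2.resize(a,(800,480),interpolation=cv2.INTER_CUBIC))
E
```

```text
t 44.38 pos [0.6179 0.2095 0.0652] jaw -92.49 xaxis [ 0.001  0.001 -1.   ] F [-0.5  0.  -3.5] M [-0.05  0.15  0.02] open 0.0615 q [ 36.  28. -15.   0. -48.  52.]
t 44.42 pos [0.6181 0.2096 0.0655] jaw -92.49 xaxis [ 0.001  0.001 -1.   ] F [ 1.   0.5 -1.8] M [-0.06  0.13 -0.03] open 0.0615 q [ 36.  28. -15.   0. -48.  52.]
```

View pics/w30.png

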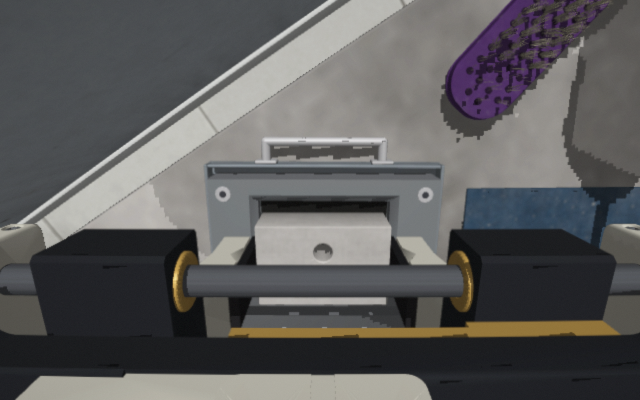

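View pics/s30z.png

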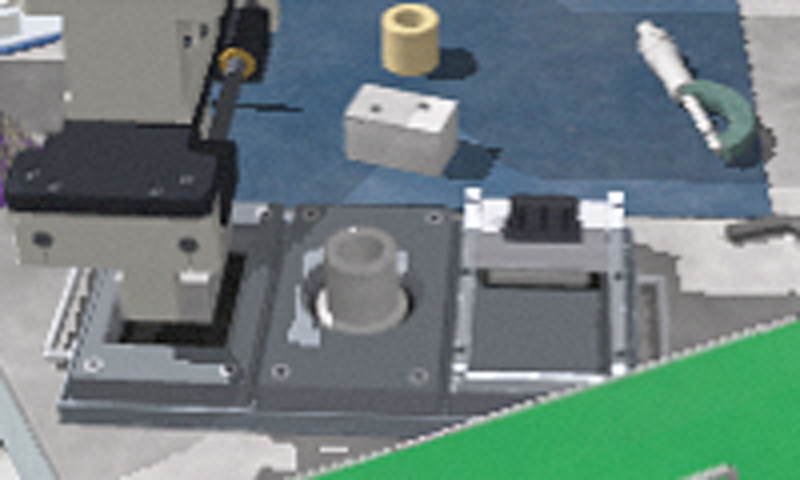

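Request:
send_rows(
  deltas=[
    {"dx": 5,"dy": -0.8,"dz": 0,"ax": 0,"ay": 0,"az": 0,"fingers": 0.5},
    {"dx": 5,"dy": 0,"dz": 0,"ax": 0,"ay": 0,"az": 0,"fingers": 0.5},
    {"dx": 3,"dy": 0,"dz": 0,"ax": 0,"ay": 0,"az": 0,"fingers": 0.5},
    {"dx": 0,"dy": 0,"dz": 0,"ax": 0,"ay": 0,"az": 0,"fingers": 0.5},
  ],
)

```text
clock: 44.98
tool_pos: [0.6166, 0.2091, 0.0509]
orientation: [-52.7, 90.0, -145.2]
force: [0.0, -0.8, -2.7]
opening: 0.0611
```

```bash
python3 - <<'E'
from h import *
from plant import ctrl
o=ctrl.get_obs(); st(o)
E
```

```text
t 44.98 pos [0.6166 0.2091 0.0509] jaw -92.51 xaxis [-0.001 -0.    -1.   ] F [ 0.  -0.8 -2.7] M [-0.11  0.18  0.02] open 0.0611 q [ 36.  29. -15.  -0. -46.  52.]
```

Request:
send_rows(
  deltas=[
    {"dx": 1,"dy": 0,"dz": 0,"ax": 0,"ay": 0,"az": 0,"fingers": 0.5},
    {"dx": 0,"dy": 0,"dz": 0,"ax": 0,"ay": 0,"az": 0,"fingers": 0.8},
    {"dx": 0,"dy": 0,"dz": 0,"ax": 0,"ay": 0,"az": 0,"fingers": 0.8},
    {"dx": -15,"dy": 0,"dz": 0,"ax": 0,"ay": 0,"az": 0,"fingers": 0.8},
    {"dx": -40,"dy": 0,"dz": 0,"ax": 0,"ay": 0,"az": 0,"fingers": 0.8},
    {"dx": -45,"dy": 0,"dz": 0,"ax": 0,"ay": 0,"az": 0,"fingers": 0.8},
    {"dx": -45,"dy": 0,"dz": 0,"ax": 0,"ay": 0,"az": 0,"fingers": 0.8},
    {"dx": -25,"dy": 20,"dz": 0,"ax": 0,"ay": 0,"az": 0,"fingers": 0.8},
    {"dx": 0,"dy": 0,"dz": 0,"ax": 0,"ay": 0,"az": 0,"fingers": 0.8},
  ],
)

```text
clock: 46.1
tool_pos: [0.6388, 0.2088, 0.2245]
orientation: [119.4, 89.6, 26.9]
force: [0.1, 0.1, -0.2]
opening: 0.0701
```

```bash
python3 - <<'E'
from h import *
s,o=shot("w31")
s,_=shot("s31","side")
a=s["image"][200:340,190:400]; cv2.imwrite('pics/s31z.png',cv2.resize(a,(798,532),interpolation=cv2.INTER_CUBIC))
E
```

```text
t 46.1 pos [0.6388 0.2088 0.2245] jaw -92.52 xaxis [ 0.006  0.003 -1.   ] F [ 0.1  0.1 -0.2] M [-0.14  0.2  -0.05] open 0.0701 q [ 35.  21.  -2.   0. -66.  53.]
t 46.15 pos [0.6374 0.2085 0.2224] jaw -92.53 xaxis [ 0.003  0.002 -1.   ] F [-0.3  0.4 -1.1] M [-0.06  0.18  0.01] open 0.0701 q [ 35.  21.  -2.   0. -66.  53.]
```

View pics/w31.png

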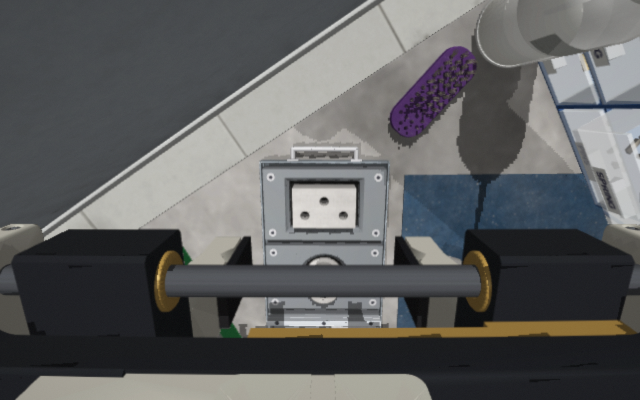

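View pics/s31z.png

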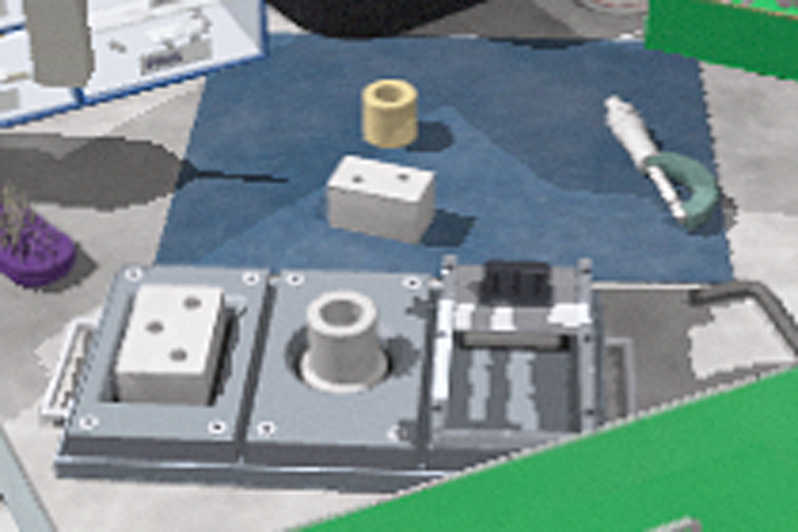

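```bash
python3 - <<'E'
from h import *
s,o=load("w31")
blobs(s,o,(288,178,362,232),(.035,),175,300)
p=onplane(s,[(269.5,177),(380.5,177),(378.5,232.5),(271,233)],.023,o);print(p.round(4),p.mean(0).round(4))
s,o=load("w20")
a=s["image"][100:270,235:405]; cv2.imwrite('pics/w20z.png',cv2.resize(a,(595,595),interpolation=cv2.INTER_CUBIC))
a=load("w31")[0]["image"][150:270,255:395]; cv2.imwrite('pics/w31z.png',cv2.resize(a,(700,600),interpolation=cv2.INTER_CUBIC))
E
```

```text
px [323.5 207.5] [63. 39.] A 2366.0
   z 0.035 [0.6171 0.2097] 0.0394 -3.8 0.0604 -92.5
[[0.6476 0.2617 0.023 ]
 [0.6428 0.1524 0.023 ]
 [0.5849 0.1545 0.023 ]
 [0.5891 0.265  0.023 ]] [0.6161 0.2084 0.023 ]
```

View pics/w20z.png

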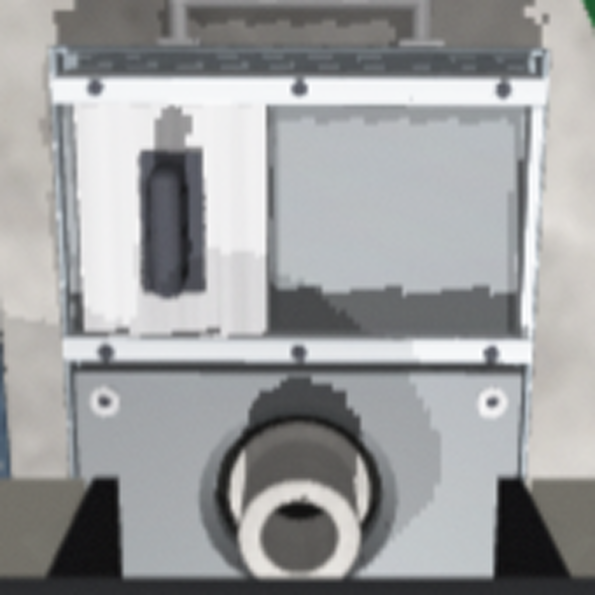

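View pics/w31z.png

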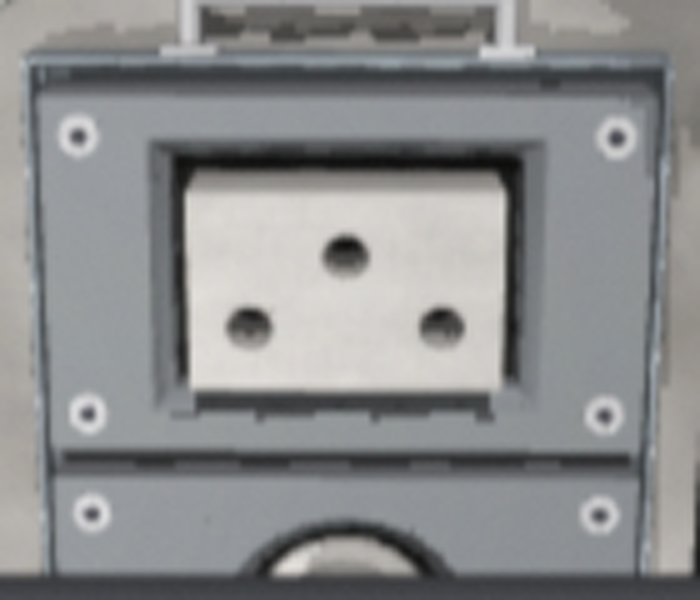

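```bash
python3 - <<'E'
from h import *
s,o=load("w20")
q=lambda u,v:(u/3.5+235-.36,v/3.5+100-.36)
print("bush",onplane(s,[q(300,537)],.048,o).round(4),"rail scr",onplane(s,[q(300,88),q(299,353)],.036,o).round(4), "fin", onplane(s,[q(168,230)],.054,o).round(4))
from plant import ctrl
print(ctrl.close_job()); st(ctrl.get_obs())
E
```

```text
bush [[0.5367 0.2137 0.048 ]] rail scr [[0.4231 0.2187 0.036 ]
 [0.4904 0.2155 0.036 ]] fin [[0.4538 0.1859 0.054 ]]
the job is handed in; nothing more can be done
None
the job is handed in; nothing more can be done
```

The tray is loaded and the job is handed in, at about 46 s of the 120 s allowed. I slid the cover open, laid one dowel in each channel and pushed the cover back to its stop. Then I set the flanged bush and the wide insert into their nests.

What my last checks showed:
- **Flanged bush:** it stands upright in its pocket, within about 1 mm of the nest centre.
- **Wide insert:** it sits upright in its pocket, about 1.5 mm from centre. It stood too close to the fan to grip from straight above, so I first carried it clear with the gripper tilted 30°, then gripped it again upright.
- **Dowels:** both lay flat in their channels when I closed the cover over them. I could only partly see them afterwards.
- **Cover:** I felt the stop when closing it, and in a later picture its edge measured about 8 mm from the nest centre, which means fully shut.
- **Bronze bush and slim insert:** I never touched them, and they look unmoved in the last picture, though I took no final measurement of either.
- **Gripper:** it was empty and about 0.2 m above the tray at hand-in.

Two things did not go cleanly. While reaching for the second dowel, the gripper brushed something, probably the open chest drawer, at about 7 N; I moved off and gripped the dowel nearer its end. The wrist camera's readings differed by about 2 mm between opposite gripper directions, so I aimed the insert between the two estimates.

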